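# Lay breakfast for one on the camper counter

### The job

Lay breakfast around the white bowl, with left, right and behind as seen from the robot (behind is farther from it): put the butter, still in its wrapper, lengthwise in the middle of the wooden butter dish and close the dish with its glass lid, seated flat inside the rim and set down gently, not dropped. Stand the steel cup straight behind the bowl with its handle to the right, the egg cup midway between the bowl and the butter dish, and the salt shaker straight behind the egg cup; leave a gap of about 3 cm between the cup and the bowl, and between the shaker and the egg cup. Do not shift the bowl, the dish, the jam jar or the pepper mill.

Things in the scene. Friction and masses are not known exactly. Their poses are not given: they have to be found in the camera images.
- butter_centre (a point): Block of butter folded in off-white paper, 78 x 50 x 34 mm high, about 125 g, lying flat on the counter; the point is its centre (17 mm above its underside), x along its length, y across its 50 mm width, z up.
- lid_centre (a point): Clear glass butter-dish lid, an upside-down box standing open side down on the counter: glass 136 mm long (x) x 90 mm wide (y) x 48 mm high, walls and top 5 mm thick (inside 126 x 80 x 43 mm), about 400 g. On the middle of its top stands a wooden bar handle, 46 mm along x, 16 mm across y, 30 mm high, so the whole is 78 mm high. The point is on its middle axis 39 mm above its lower edge; z up.
- cup_centre (a point): Small steel camping cup, upright, 60 mm in diameter, 75 mm high, wall 3 mm, with a wire loop handle standing out from one side along the cup's own -y axis to 58 mm from the cup's axis (between 15 and 65 mm up, 6 mm thick). The point is on its axis at half height, 37.5 mm above its foot; z up.
- eggcup_centre (a point): Turned light-wood egg cup, upright, 64 mm high: foot 40 mm in diameter, narrow stem, straight-sided round bowl 48 mm in diameter from 44 mm up to the rim. The point is on its axis at half height, 32 mm above its foot; z up.
- shaker_centre (a point): Salt shaker, upright round glass 38 mm in diameter and 54 mm high with a domed steel cap 39 mm in diameter, 73 mm high in all. The point is on its axis at half height, 36.5 mm above its foot; z up.
- bowl: White melamine bowl, 130 mm in diameter, 52 mm high, standing loose on the counter; stays where it is. Origin: centre of its underside, at counter height; at the start its x axis points straight away from the robot, y to the robot's left.
- dish: Wooden butter dish, a loose board 170 mm long (x) x 124 mm wide (y), stays where it is, to the left or right of the bowl with 0.25 m between their centres, its length pointing roughly away from the robot. A rim 10 mm wide, its top 14 mm above the counter, surrounds a flat recess 150 x 104 mm whose floor is 8 mm above the counter. Origin: centre of its underside, at counter height; z up.
- jar: Jam jar, amber glass with paper label and white cap, 62 mm in diameter, 85 mm high; a bystander, origin at the centre of its underside.
- mill: Turned dark-wood pepper mill, 50 mm in diameter, 120 mm high; a bystander at the back, origin at the centre of its underside.
There are look-alikes about, which are no part of the job. What is shaped like the part that bears shaker_centre but pink or yellow is not meant.

How it is judged:
At the end, for the whole second after the job is handed in: Butter within 15 mm of the dish centre, 0.3 rad; lid flat in the recess, 12 mm; cup 100-155 mm behind bowl centre, 18 mm sideways, handle right 0.45 rad; egg cup under 143 mm from bowl and dish, 22 mm fore-aft; shaker 50-105 mm behind egg cup, 25 mm sideways; all upright, at rest (horizontal distance between butter_centre and dish below 0.015 m and angle between the x axis of butter_centre and the x axis of dish, either way round below 0.3 rad and z of butter_centre in the frame of dish between 0.021 and 0.029 m and horizontal distance between lid_centre and dish below 0.012 m and angle between the x axis of lid_centre and the x axis of dish, either way round below 0.15 rad and angle between lid_centre's own z axis and vertical below 0.05 rad and z of lid_centre in the frame of dish between 0.044 and 0.05 m and x of cup_centre in the frame of bowl between 0.1 and 0.155 m and y of cup_centre in the frame of bowl between -0.018 and 0.018 m and angle between the x axis of cup_centre and the x axis of bowl, either way round below 0.45 rad and x of bowl in the frame of cup_centre below -0.05 m and horizontal distance between eggcup_centre and bowl below 0.143 m and horizontal distance between eggcup_centre and dish below 0.143 m and x of eggcup_centre in the frame of bowl between -0.022 and 0.022 m and horizontal distance between shaker_centre and eggcup_centre between 0.05 and 0.105 m and x of shaker_centre in the frame of bowl above 0.035 m and ((y of dish in the frame of bowl above 0 m and y of shaker_centre in the frame of bowl between 0.1 and 0.15 m) or (y of dish in the frame of bowl below 0 m and y of shaker_centre in the frame of bowl between -0.15 and -0.1 m)) and angle between each of cup_centre, eggcup_centre, shaker_centre's own z axis and vertical below 0.1 rad and height (world z) of cup_centre between 0.0325 and 0.0425 m and height (world z) of eggcup_centre between 0.027 and 0.037 m and height (world z) of shaker_centre between 0.0315 and 0.0415 m and linear speed of each of butter, lid, cup, eggcup, shaker below 0.02 m/s and angular speed of each of butter, lid, cup, eggcup, shaker below 0.2 rad/s); the robot touches nothing.
It fails at once if the bowl is shifted by more than 15 mm (distance of bowl from where it was at the start of the episode above 0.015 m).
It fails at once if the butter dish is shifted by more than 15 mm (distance of dish from where it was at the start of the episode above 0.015 m).
It fails at once if the jam jar is shifted by more than 15 mm (distance of jar from where it was at the start of the episode above 0.015 m).
It fails at once if the pepper mill is shifted by more than 15 mm (distance of mill from where it was at the start of the episode above 0.015 m).
It fails at once if the glass lid is dropped (falls faster than 0.5 m/s with no finger on it) (linear speed of lid above 0.5 m/s and contact force between the fingers and lid below 0.05 N).
It also fails if it takes over 128 s, if anything falls off the work surface, if the arm or the gripper's body presses on something with over 40 N, if the wrist force passes 120 N, or if a joint passes its speed limit or range.

### The arm

A 7-joint arm with a two-finger parallel gripper is mounted at the origin on the work surface. World frame = base frame: x ahead of the robot, y to its left, z up, the work surface at z = 0. Lengths are in m, angles in rad, forces in N, time in s.
With the tool pointing down it reaches from about 0.4 to 0.9 m from the base axis. Payload 5.6 kg.
Tool frame: the origin (TCP) lies at the very end of the fingers, on their centre line; the grasp point (between the pads) lies 19 mm behind it; z points along the fingers, y is the line along which they close (so a half turn about z gives the same grasp; the last joint's range is limited). The gripper opens to 92 mm and grips with 3 to 60 N. Pads are 20 mm wide; open, the fingers measure 128 mm over their backs; the gripper's body (75 mm by 189 mm) begins 69 mm behind the grasp point.
Start: joints at [-1.154, 0.468, -0.012, 1.603, 0.006, 1.071, -0.056], TCP at [0.288, 0.582, 0.215] pointing down, gripper open.
Joint ranges: [-2.53, 2.53], [-0.31, 2.02], [-1.57, 1.55], [0.28, 2.44], [-1.29, 4.43], [0.15, 1.84], [-2.92, 2.92]. Speed limits (rad/s): [2.57, 2.57, 3.14, 3.14, 3.14, 3.14, 3.14].

### API

Orientations are given as a rotation vector (axis times angle).
In Python, from cell import robot gives the robot as it stands.
- The arm moves only by the shell command python3 -m jog 'ROWS' [FORCE]. ROWS is JSON, a list of rows, each an object of numbers: "rx", "ry", "rz": the turn, a rotation vector about the tool's x, y, z in degrees; "tx", "ty", "tz": the shift along the tool's x, y, z in m; "claw": the closure, from 0 (fully open) to 1 (shut). In form: [{"rx": .., "ry": .., "rz": .., "tx": .., "ty": .., "tz": .., "claw": ..}, ...]. A call has 1 to 5 rows; each row shifts and turns the commanded pose from where the row before left it, along the tool's axes as they then stand; what a row does not reach is not made up. A row lasts 1/8 s, in which the tool goes at most 62.5 mm and 10.7 degrees, less where a joint would pass 70% of its speed; a pose out of reach is approached as far as the arm can. A call is refused whole if a number of a shift passes 0.0625 or a number of a turn 10.7, either way. A call with a gripper value outside its range is refused whole. The fingers move at their own pace and stop on an object; FORCE is the grip in N (left out, the last holds). Time passes only in rows, so rows that do not move let the fingers close. It gives the time, the measured TCP pose, the force, the opening and the grip force at its end, in the units of the state.
- robot.observe(): the state, without advancing time (a new reading comes with each control period).
- robot.get_image(name): name is "side" or "top" or "wrist"; returns the picture (480x640x3 uint8, blue, green, red); there is no depth.
- robot.camera_info(name): a dict with "vfov" (degrees; the focal length in pixels is half the picture's height over the tangent of half this angle, whatever the lens; pixels are square), "cx", "cy" (the principal point, pixels), "view" (4x4, takes a point from world to camera coordinates). Camera axes: x right, y up, looking along -z (the intrinsics and any distortion apply to the point x, -y, -z); pixel columns grow to the right and rows downward; lengths in m; the calibration is good to about 2 mm. The wrist camera is an equidistant fisheye: a pixel r from the principal point sees the ray r / f radians off the axis. A picture is of the moment at which its call begins: read the wrist's pose just before it. camera_info takes no time and is no camera call; for the wrist camera it gives the pose at the moment of the call.
- robot.sign_off(): hands the job in; it is judged then, once.
The state is a dict: "time": time; "joint_positions": joint angles; "qd": joint speeds; "effort": joint torques, N m; "eef_pos": TCP position; "tcp_rot": TCP orientation; "ft_force": force on the tool from outside, world axes, zero at the start; "ft_torque": the same for the moment, N m; "opening": finger opening in m; "grasp_force": force on a finger pad.
Only numpy, scipy, OpenCV 4.12 (cv2) and the standard library are available. Lean on these libraries where they do the work, as an engineer would, in place of code of your own. Each camera call takes 0.05 s, during which the arm holds its last target. There are 200 camera calls.

## Working session

There is one attempt and no reset: what is moved stays moved. The work goes in short steps, Python scripts to look and compute and a shell command to move; the robot and the scene stay as the last step left them, time stands still between calls to the robot, and variables do not carry over. Pictures are saved under pics/ and viewed, at most 14 in all, crops included, and the job is handed in when it is done.

```bash
ls; mkdir -p pics
cat > h.py <<'E'
import numpy as np, cv2
from cell import robot
from scipy.spatial.transform import Rotation as R
def ray(name,u,v,info=None):
    i=info or robot.camera_info(name); f=240/np.tan(np.radians(i['vfov'])/2)
    x,y=u-i['cx'],v-i['cy']
    if name=='wrist':
        r=np.hypot(x,y)+1e-9; t=r/f; d=np.array([np.sin(t)*x/r,-np.sin(t)*y/r,-np.cos(t)])
    else: d=np.array([x/f,-y/f,-1])
    V=np.array(i['view']); Rm=V[:3,:3]; o=-Rm.T@V[:3,3]
    return o,Rm.T@d
def onz(name,u,v,z,info=None):
    o,d=ray(name,u,v,info); return (o+d*(z-o[2])/d[2])
def proj(name,p,info=None):
    i=info or robot.camera_info(name); f=240/np.tan(np.radians(i['vfov'])/2)
    V=np.array(i['view']); c=V[:3,:3]@np.array(p)+V[:3,3]; x,y,z=c[0],-c[1],-c[2]
    if name=='wrist':
        r=np.hypot(x,y)+1e-9; t=np.arctan2(r,z); return np.array([i['cx']+f*t*x/r,i['cy']+f*t*y/r])
    return np.array([i['cx']+f*x/z,i['cy']+f*y/z])
E
python3 - <<'E'
from h import *
for n in ['top','side','wrist']:
    i=robot.camera_info(n); print(n,i['vfov'],i['cx'],i['cy'],np.round(i['view'],3).tolist(),{k:v for k,v in i.items() if k not in('view','vfov','cx','cy')})
    cv2.imwrite(f'pics/{n}0.png',robot.get_image(n))
s=robot.observe();print(s['time'],s['eef_pos'],s['tcp_rot'],s['opening'],R.from_rotvec(s['tcp_rot']).as_matrix().round(3))
E
```

```text
pics
top 42.23527037888657 319.5179314237972 247.96260397401565 [[0.014, -1.0, 0.017, -0.021], [0.993, 0.016, 0.12, -0.576], [-0.121, 0.016, 0.993, -1.21], [0.0, 0.0, 0.0, 1.0]] {}
side 43.069136012587514 327.96027711275957 239.13044734000468 [[0.843, -0.537, -0.012, -0.49], [0.353, 0.537, 0.766, -0.236], [-0.405, -0.65, 0.643, -1.12], [0.0, 0.0, 0.0, 1.0]] {}
wrist 65.70646984690485 326.35376469650595 235.3742082953785 [[0.444, 0.896, -0.002, -0.649], [-0.869, 0.43, -0.245, 0.027], [-0.219, 0.11, 0.97, -0.39], [0.0, 0.0, 0.0, 1.0]] {}
0.15 [0.28832831 0.58207659 0.21385636] [-7.15974783e-01 -3.05873740e+00  2.07247020e-03] 0.09222315627831792 [[-0.896  0.444 -0.   ]
 [ 0.444  0.896 -0.001]
 [-0.    -0.001 -1.   ]]
```

View pics/top0.png

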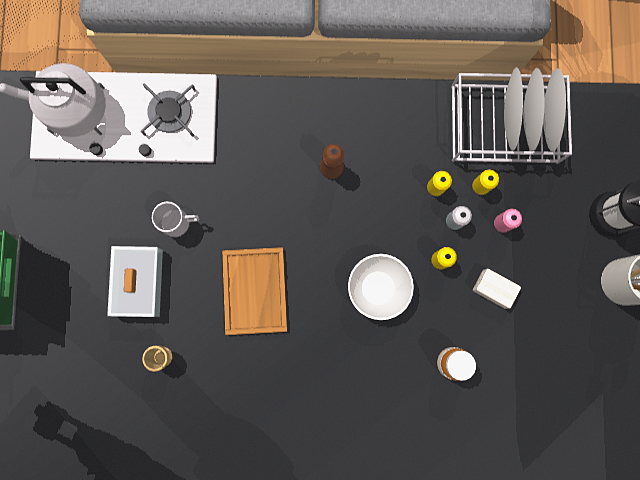

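View pics/side0.png

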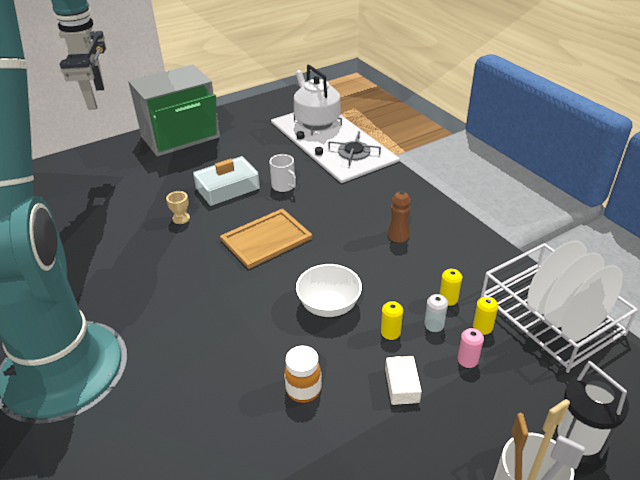

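The top view shows: dish (255,291), bowl (381,287), lid (135,282), cup (170,219, handle to right at 195,218), egg cup (157,358), butter (497,289), jar (457,364), mill (333,160). Shaker-shaped things: yellow (440,183), (486,182), (444,258), pink (508,220), clear glass with grey cap (459,218). The last is the salt shaker, since pink and yellow are excluded. I'll confirm it in a crop.

Run:
```python
from h import *
im=cv2.imread('pics/top0.png'); sd=cv2.imread('pics/side0.png')
a=cv2.resize(im[160:320,400:540],None,fx=3.5,fy=3.5,interpolation=2)
b=cv2.resize(im[190:390,95:215],None,fx=2.8,fy=2.8,interpolation=2)
h=max(a.shape[0],b.shape[0]);c=np.zeros((h,a.shape[1]+b.shape[1]+1-1,3),np.uint8)
c[:a.shape[0],:a.shape[1]]=a;c[:b.shape[0],a.shape[1]:]=b
print(c.shape)
c=c[:, :800];cv2.imwrite('pics/crop1.png',c)
hsv=cv2.cvtColor(im,cv2.COLOR_BGR2HSV);H,S,V=cv2.split(hsv)
def big(m,x0,y0,x1,y1):
    w=np.zeros_like(m,np.uint8);w[y0:y1,x0:x1]=m[y0:y1,x0:x1];cs,_=cv2.findContours(w,0,1);return max(cs,key=cv2.contourArea)
wood=((S>90)&(V>90)).astype(np.uint8); light=((V>150)).astype(np.uint8)
def rect(n,c,z):
    r=cv2.minAreaRect(c);bx=cv2.boxPoints(r);P=np.array([onz('top',*p,z)[:2] for p in bx])
    e=[P[1]-P[0],P[2]-P[1]];L=max(e,key=np.linalg.norm)
    print(n,P.mean(0).round(4),[round(float(np.linalg.norm(q)),4) for q in e],'yaw deg',round(np.degrees(np.arctan2(L[1],L[0])),1),np.round(r[0],1))
rect('dish',big(wood,210,235,300,345),.014)
rect('butter',big(light,465,260,530,315),.034)
rect('lid',big((V>120).astype(np.uint8),95,235,175,330),.040)
rect('lidhandle',big(wood,115,260,145,300),.078)
def circ(n,c,z):
    (x,y),r=cv2.minEnclosingCircle(c);print(n,onz('top',x,y,z)[:2].round(4),np.round([x,y,r],1),'D',round(2*(onz('top',x+r,y,z)-onz('top',x,y,z))[1],4))
circ('bowl',big(light,340,245,420,330),.052)
circ('jarcap',big((V>180).astype(np.uint8)*(S<60),440,340,480,385),.085)
circ('shaker',big((V>130).astype(np.uint8)*(S<60),445,203,474,233),.060)
circ('eggcup',big(wood,135,340,180,380),.064)
circ('cup',big((V>130).astype(np.uint8)*(S<60),150,200,187,239),.075)
```

```text
(560, 826, 3)
dish [0.4904 0.1188] [0.1254, 0.1716] yaw deg -176.1 [253.8 290.7]
butter [ 0.5024 -0.3678] [0.0527, 0.0834] yaw deg -116.1 [496.8 287.4]
lid [0.504  0.3529] [0.1414, 0.1001] yaw deg -0.1 [134.  281.3]
lidhandle [0.5035 0.3528] [0.0172, 0.0421] yaw deg -177.2 [128.5 280. ]
bowl [ 0.4997 -0.132 ] [380.1 286.5  33.2] D -0.131
jarcap [ 0.3518 -0.2805] [460.5 365.   15.3] D -0.058
shaker [ 0.6423 -0.2876] [459.  215.5  12.1] D -0.0482
eggcup [0.3572 0.2955] [156.9 357.5  15.1] D -0.0574
cup [0.6283 0.2864] [166.5 216.4  15.6] D -0.0605
```

View pics/crop1.png

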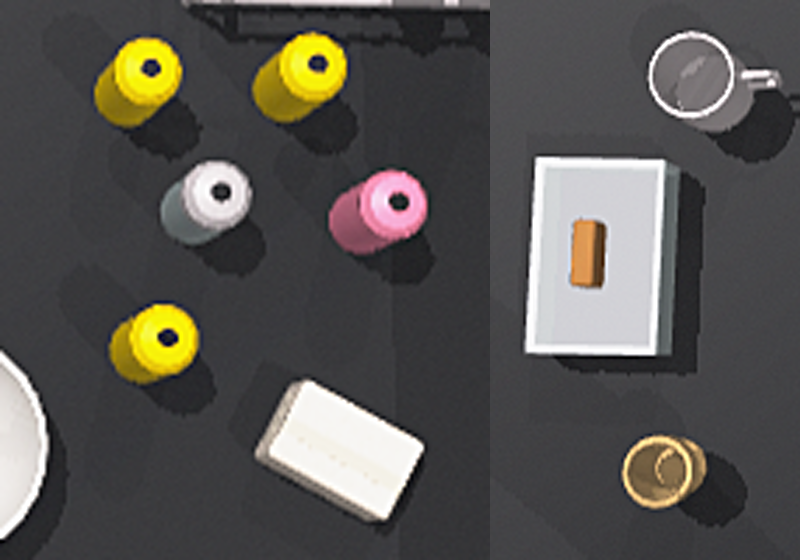

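The crop confirms it: the clear glass shaker with pale steel cap sits at about (462,217) in the top view, and its neighbours are yellow or pink. Next I refine the positions and plan the move to the butter.

```bash
cat >> h.py <<'E'
def plan(p,yaw,n):
    """rows from the present pose to TCP p, tool y at world angle yaw (deg); the tool points down"""
    s=robot.observe(); M=R.from_rotvec(s['tcp_rot']).as_matrix(); q=np.array(s['eef_pos'])
    y0=np.degrees(np.arctan2(M[1,1],M[0,1])); d=(yaw-y0+180)%360-180; st=(np.array(p)-q)/n
    print('t',round(s['time'],2),'at',q.round(4),'yaw',round(y0,1),'open',round(s['opening'],4),'grip',np.round(s['grasp_force'],1),'q7',round(s['joint_positions'][6],2),'tilt',np.degrees(M[:2,2]).round(2))
    for k in range(n):
        a=np.radians(y0+d*k/n); ty=np.array([np.cos(a),np.sin(a),0]); tx=np.cross(ty,[0,0,-1])
        print(' rz %.1f tx %.4f ty %.4f tz %.4f'%(-d/n,st@tx,st@ty,-st[2]))
E
python3 - <<'E'
from h import *
for n,u,v,z in [('cup',166.8,216.8,.075),('egg',155.4,358.2,.064),('shaker',462.3,216.6,.06),('shakerhole',463.1,214.6,.073),('butter',498.9,288.6,.034),('lid',132.9,281.4,.048),('lidh',128.9,280,.078),('mill',333,150,.12),('bowlbase',380.5,287,.052)]:
    print(n,onz('top',u,v,z)[:2].round(4))
# two-view check: project into side
for n,p in dict(shaker=(.64,-.293,.0),butter=(.501,-.369,.034),lid=(.5035,.353,.078),egg=(.357,.298,.064),cup=(.627,.286,.075)).items(): print(n,proj('side',p).round(0))
plan((.50,-.37,.16),-27.5,18)
E
```

```text
cup [0.6276 0.2859]
egg [0.356  0.2983]
shaker [ 0.6402 -0.2941]
shakerhole [ 0.6419 -0.2925]
butter [ 0.5   -0.372]
lid [0.5028 0.3528]
lidh [0.5035 0.3521]
mill [ 0.754 -0.034]
bowlbase [ 0.4987 -0.1328]
shaker [434. 325.]
butter [403. 372.]
lid [224. 162.]
egg [178. 197.]
cup [281. 160.]
t 0.15 at [0.2883 0.5821 0.2139] yaw 63.7 open 0.0922 grip 0.0 q7 -0.06 tilt [-0.03 -0.07]
 rz 5.1 tx -0.0340 ty -0.0422 tz 0.0030
 rz 5.1 tx -0.0376 ty -0.0390 tz 0.0030
 rz 5.1 tx -0.0409 ty -0.0355 tz 0.0030
 rz 5.1 tx -0.0439 ty -0.0318 tz 0.0030
 rz 5.1 tx -0.0465 ty -0.0278 tz 0.0030
 rz 5.1 tx -0.0488 ty -0.0236 tz 0.0030
 rz 5.1 tx -0.0507 ty -0.0192 tz 0.0030
 rz 5.1 tx -0.0522 ty -0.0146 tz 0.0030
 rz 5.1 tx -0.0533 ty -0.0100 tz 0.0030
 rz 5.1 tx -0.0539 ty -0.0052 tz 0.0030
 rz 5.1 tx -0.0542 ty -0.0005 tz 0.0030
 rz 5.1 tx -0.0540 ty 0.0043 tz 0.0030
 rz 5.1 tx -0.0534 ty 0.0091 tz 0.0030
 rz 5.1 tx -0.0524 ty 0.0138 tz 0.0030
 rz 5.1 tx -0.0510 ty 0.0183 tz 0.0030
 rz 5.1 tx -0.0492 ty 0.0228 tz 0.0030
 rz 5.1 tx -0.0470 ty 0.0270 tz 0.0030
 rz 5.1 tx -0.0444 ty 0.0311 tz 0.0030
```

```bash
python3 -m jog '[{"rz":5.1,"tx":-0.034,"ty":-0.042,"tz":0.003},{"rz":5.1,"tx":-0.038,"ty":-0.039,"tz":0.003},{"rz":5.1,"tx":-0.041,"ty":-0.0355,"tz":0.003},{"rz":5.1,"tx":-0.044,"ty":-0.032,"tz":0.003},{"rz":5.1,"tx":-0.0465,"ty":-0.028,"tz":0.003}]'
python3 -m jog '[{"rz":5.1,"tx":-0.049,"ty":-0.0236,"tz":0.003},{"rz":5.1,"tx":-0.051,"ty":-0.019,"tz":0.003},{"rz":5.1,"tx":-0.052,"ty":-0.0146,"tz":0.003},{"rz":5.1,"tx":-0.053,"ty":-0.01,"tz":0.003},{"rz":5.1,"tx":-0.054,"ty":-0.005,"tz":0.003}]'
python3 - <<'E'
from h import *
plan((.50,-.37,.16),-27.5,8)
E
```

```text
t 0.15 at [0.2883 0.5821 0.2139] yaw 63.7 open 0.0922 grip 0.0 q7 -0.06 tilt [-0.03 -0.07]
 rz 11.4 tx -0.0765 ty -0.0949 tz 0.0067
 rz 11.4 tx -0.0938 ty -0.0779 tz 0.0067
 rz 11.4 tx -0.1073 ty -0.0579 tz 0.0067
 rz 11.4 tx -0.1166 ty -0.0355 tz 0.0067
 rz 11.4 tx -0.1213 ty -0.0118 tz 0.0067
 rz 11.4 tx -0.1213 ty 0.0124 tz 0.0067
 rz 11.4 tx -0.1164 ty 0.0361 tz 0.0067
 rz 11.4 tx -0.1070 ty 0.0584 tz 0.0067schema error: expected keys rx, ry, rz, tx, ty, tz, claw
schema error: expected keys rx, ry, rz, tx, ty, tz, claw
```

```bash
python3 -m jog '[{"rx":0,"ry":0,"rz":5.1,"tx":-0.034,"ty":-0.042,"tz":0.003,"claw":0},{"rx":0,"ry":0,"rz":5.1,"tx":-0.038,"ty":-0.039,"tz":0.003,"claw":0},{"rx":0,"ry":0,"rz":5.1,"tx":-0.041,"ty":-0.0355,"tz":0.003,"claw":0},{"rx":0,"ry":0,"rz":5.1,"tx":-0.044,"ty":-0.032,"tz":0.003,"claw":0},{"rx":0,"ry":0,"rz":5.1,"tx":-0.0465,"ty":-0.028,"tz":0.003,"claw":0}]'
python3 -m jog '[{"rx":0,"ry":0,"rz":5.1,"tx":-0.049,"ty":-0.0236,"tz":0.003,"claw":0},{"rx":0,"ry":0,"rz":5.1,"tx":-0.051,"ty":-0.019,"tz":0.003,"claw":0},{"rx":0,"ry":0,"rz":5.1,"tx":-0.052,"ty":-0.0146,"tz":0.003,"claw":0},{"rx":0,"ry":0,"rz":5.1,"tx":-0.053,"ty":-0.01,"tz":0.003,"claw":0},{"rx":0,"ry":0,"rz":5.1,"tx":-0.054,"ty":-0.005,"tz":0.003,"claw":0}]'
python3 - <<'E'
from h import *
plan((.50,-.37,.16),-27.5,8)
E
```

```text
time: 0.78
eef_pos: [0.3474, 0.3156, 0.1994]
tcp_rot: [1.378, 2.823, 0.0]
ft_force: [1.0, 0.0, 0.4]
opening: 0.0919
grasp_force: 0.0
time: 1.4
eef_pos: [0.4055, 0.0512, 0.1847]
tcp_rot: [1.966, 2.45, 0.001]
ft_force: [1.0, -0.3, -0.6]
opening: 0.0919
grasp_force: 0.0
t 1.4 at [0.4055 0.0512 0.1847] yaw 12.5 open 0.0919 grip 0.0 q7 0.06 tilt [0.04 0.03]
 rz 5.0 tx -0.0540 ty 0.0001 tz 0.0031
 rz 5.0 tx -0.0537 ty 0.0048 tz 0.0031
 rz 5.0 tx -0.0531 ty 0.0095 tz 0.0031
 rz 5.0 tx -0.0521 ty 0.0141 tz 0.0031
 rz 5.0 tx -0.0507 ty 0.0186 tz 0.0031
 rz 5.0 tx -0.0488 ty 0.0229 tz 0.0031
 rz 5.0 tx -0.0467 ty 0.0271 tz 0.0031
 rz 5.0 tx -0.0441 ty 0.0311 tz 0.0031
```

Tracking is very good.

```bash
python3 -m jog '[{"rx":0,"ry":0,"rz":5,"tx":-0.054,"ty":0,"tz":0.003,"claw":0},{"rx":0,"ry":0,"rz":5,"tx":-0.0537,"ty":0.0048,"tz":0.003,"claw":0},{"rx":0,"ry":0,"rz":5,"tx":-0.053,"ty":0.0095,"tz":0.003,"claw":0},{"rx":0,"ry":0,"rz":5,"tx":-0.052,"ty":0.014,"tz":0.003,"claw":0},{"rx":0,"ry":0,"rz":5,"tx":-0.0507,"ty":0.0186,"tz":0.003,"claw":0}]' >/dev/null
python3 -m jog '[{"rx":0,"ry":0,"rz":5,"tx":-0.0488,"ty":0.0229,"tz":0.003,"claw":0},{"rx":0,"ry":0,"rz":5,"tx":-0.0467,"ty":0.027,"tz":0.003,"claw":0},{"rx":0,"ry":0,"rz":5,"tx":-0.044,"ty":0.031,"tz":0.003,"claw":0},{"rx":0,"ry":0,"rz":0,"tx":0,"ty":0,"tz":0,"claw":0}]'
python3 - <<'E'
from h import *
i=robot.camera_info('wrist');im=robot.get_image('wrist');cv2.imwrite('pics/w1.png',im)
np.save('w1.npy',i['view'])
hsv=cv2.cvtColor(im,cv2.COLOR_BGR2HSV)
m=((hsv[...,2]>190)&(hsv[...,1]<40)).astype(np.uint8);m=cv2.morphologyEx(m,cv2.MORPH_OPEN,np.ones((5,5)))
cs,_=cv2.findContours(m,0,1)
for c in sorted(cs,key=cv2.contourArea)[-4:]:
    r=cv2.minAreaRect(c);P=np.array([onz('wrist',*p,.034,i)[:2] for p in cv2.boxPoints(r)])
    print(cv2.contourArea(c),np.round(r[0]),P.mean(0).round(4),(P[1]-P[0]).round(4),(P[2]-P[1]).round(4))
plan((.50,-.371,.06),-27.5,2)
E
```

```text
time: 2.52
eef_pos: [0.4993, -0.3722, 0.1599]
tcp_rot: [2.687, 1.625, -0.005]
ft_force: [-0.1, 0.4, -0.1]
opening: 0.0919
grasp_force: 0.0
1197.5 [451.  52.] [ 0.6573 -0.288 ] [0.0227 0.0262] [ 0.0287 -0.019 ]
3014.5 [104. 228.] [ 0.3132 -0.2752] [0.0454 0.0529] [ 0.0542 -0.0332]
4924.0 [188.  24.] [ 0.4749 -0.1592] [ 0.1022 -0.0771] [-0.0194 -0.0393]
5338.0 [329. 224.] [ 0.5016 -0.371 ] [ 0.0424 -0.0221] [-0.0349 -0.0701]
t 2.58 at [ 0.4996 -0.3693  0.1597] yaw -27.5 open 0.0916 grip 0.0 q7 0.45 tilt [-0.11 -0.03]
 rz 0.0 tx -0.0006 ty 0.0006 tz 0.0499
 rz 0.0 tx -0.0006 ty 0.0006 tz 0.0499
```

View pics/w1.png

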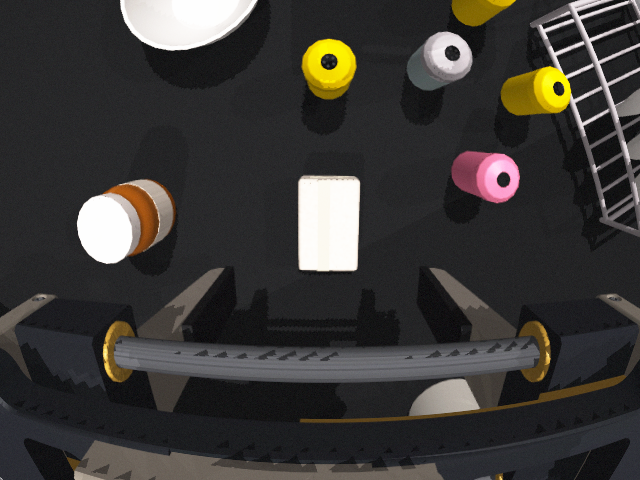

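The wrist view shows the butter aligned at (329,224), which is world (.501,-.371). Now I descend and grip.

```bash
python3 -m jog '[{"rx":0,"ry":0,"rz":0,"tx":-0.001,"ty":0.002,"tz":0.05,"claw":0},{"rx":0,"ry":0,"rz":0,"tx":0,"ty":0,"tz":0.05,"claw":0},{"rx":0,"ry":0,"rz":0,"tx":0,"ty":0,"tz":0.04,"claw":0},{"rx":0,"ry":0,"rz":0,"tx":0,"ty":0,"tz":0.012,"claw":0},{"rx":0,"ry":0,"rz":0,"tx":0,"ty":0,"tz":0,"claw":0}]' 15
python3 -m jog '[{"rx":0,"ry":0,"rz":0,"tx":0,"ty":0,"tz":0,"claw":1},{"rx":0,"ry":0,"rz":0,"tx":0,"ty":0,"tz":0,"claw":1},{"rx":0,"ry":0,"rz":0,"tx":0,"ty":0,"tz":0,"claw":1},{"rx":0,"ry":0,"rz":0,"tx":0,"ty":0,"tz":0,"claw":1},{"rx":0,"ry":0,"rz":0,"tx":0,"ty":0,"tz":0,"claw":1}]' 15
python3 - <<'E'
from h import *
plan((.50,-.371,.13),-27.5,2)
E
```

```text
time: 3.2
eef_pos: [0.5022, -0.3688, 0.0088]
tcp_rot: [-2.682, -1.635, -0.0]
ft_force: [-0.2, -0.8, -0.9]
opening: 0.0916
grasp_force: 0.0
time: 3.82
eef_pos: [0.5021, -0.3697, 0.0088]
tcp_rot: [2.684, 1.633, 0.0]
ft_force: [-0.9, 0.9, 1.9]
opening: 0.0502
grasp_force: 14.9
t 3.83 at [ 0.5021 -0.3697  0.0088] yaw -27.4 open 0.0502 grip 14.9 q7 0.57 tilt [0.02 0.  ]
 rz 0.1 tx -0.0011 ty -0.0006 tz -0.0606
 rz 0.1 tx -0.0011 ty -0.0006 tz -0.0606
```

```bash
python3 -m jog '[{"rx":0,"ry":0,"rz":0,"tx":0,"ty":0,"tz":-0.06,"claw":1},{"rx":0,"ry":0,"rz":0,"tx":0,"ty":0,"tz":-0.06,"claw":1}]'
python3 - <<'E'
from h import *
plan((.49,.116,.14),-86.1,10)
E
```

```text
time: 4.08
eef_pos: [0.5011, -0.3693, 0.129]
tcp_rot: [-2.682, -1.632, 0.003]
ft_force: [0.8, -0.0, -0.8]
opening: 0.05
grasp_force: 14.9
t 4.08 at [ 0.5011 -0.3693  0.129 ] yaw -27.4 open 0.05 grip 14.9 q7 0.48 tilt [-0.14  0.05]
 rz 5.9 tx 0.0426 ty -0.0233 tz -0.0011
 rz 5.9 tx 0.0400 ty -0.0275 tz -0.0011
 rz 5.9 tx 0.0369 ty -0.0315 tz -0.0011
 rz 5.9 tx 0.0335 ty -0.0351 tz -0.0011
 rz 5.9 tx 0.0298 ty -0.0383 tz -0.0011
 rz 5.9 tx 0.0257 ty -0.0412 tz -0.0011
 rz 5.9 tx 0.0213 ty -0.0436 tz -0.0011
 rz 5.9 tx 0.0168 ty -0.0456 tz -0.0011
 rz 5.9 tx 0.0120 ty -0.0470 tz -0.0011
 rz 5.9 tx 0.0071 ty -0.0480 tz -0.0011
```

```bash
python3 -m jog '[{"rx":0,"ry":0,"rz":5.9,"tx":0.0426,"ty":-0.0233,"tz":-0.001,"claw":1},{"rx":0,"ry":0,"rz":5.9,"tx":0.04,"ty":-0.0275,"tz":-0.001,"claw":1},{"rx":0,"ry":0,"rz":5.9,"tx":0.037,"ty":-0.0315,"tz":-0.001,"claw":1},{"rx":0,"ry":0,"rz":5.9,"tx":0.0335,"ty":-0.035,"tz":-0.001,"claw":1},{"rx":0,"ry":0,"rz":5.9,"tx":0.03,"ty":-0.038,"tz":-0.001,"claw":1}]' >/dev/null
python3 -m jog '[{"rx":0,"ry":0,"rz":5.9,"tx":0.0257,"ty":-0.041,"tz":-0.001,"claw":1},{"rx":0,"ry":0,"rz":5.9,"tx":0.0213,"ty":-0.0436,"tz":-0.001,"claw":1},{"rx":0,"ry":0,"rz":5.9,"tx":0.0168,"ty":-0.0456,"tz":-0.001,"claw":1},{"rx":0,"ry":0,"rz":5.9,"tx":0.012,"ty":-0.047,"tz":-0.001,"claw":1},{"rx":0,"ry":0,"rz":5.9,"tx":0.007,"ty":-0.048,"tz":-0.001,"claw":1}]' >/dev/null
python3 -m jog '[{"rx":0,"ry":0,"rz":0,"tx":0,"ty":0,"tz":0,"claw":1}]'
python3 - <<'E'
from h import *
i=robot.camera_info('wrist');im=robot.get_image('wrist')
for p in [(x,y) for x in(.085,-.085) for y in (.062,-.062)]:
    a=np.radians(3.9);w=(.4904+p[0]*np.cos(a)-p[1]*np.sin(a),.1188+p[0]*np.sin(a)+p[1]*np.cos(a),.014)
    cv2.circle(im,tuple(int(v) for v in proj('wrist',w,i)),3,(255,0,255),-1)
cv2.imwrite('pics/w2.png',im);np.save('w2.npy',i['view'])
plan((.4904,.1188,.10),-86.1,1)
E
```

```text
time: 5.45
eef_pos: [0.4915, 0.1198, 0.138]
tcp_rot: [-3.139, -0.112, 0.001]
ft_force: [0.2, -0.5, -1.2]
opening: 0.0499
grasp_force: 14.9
t 5.5 at [0.4917 0.1171 0.1382] yaw -86.1 open 0.0501 grip 14.9 q7 -1.3 tilt [-0.03 -0.04]
 rz 0.0 tx -0.0011 ty -0.0018 tz 0.0382
```

View pics/w2.png

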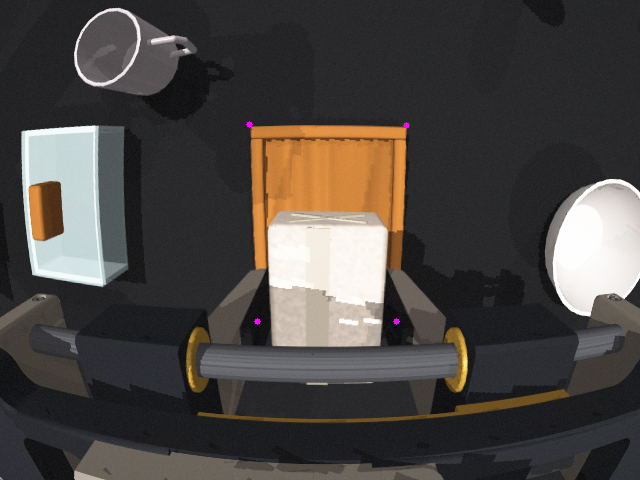

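The predicted dish corners match within about 2 px (actual (250,127), (407,126)), so I lower the butter.

```bash
python3 -m jog '[{"rx":0,"ry":0,"rz":0,"tx":-0.001,"ty":-0.002,"tz":0.045,"claw":1},{"rx":0,"ry":0,"rz":0,"tx":0,"ty":0,"tz":0.045,"claw":1},{"rx":0,"ry":0,"rz":0,"tx":0,"ty":0,"tz":0.02,"claw":1},{"rx":0,"ry":0,"rz":0,"tx":0,"ty":0,"tz":0.008,"claw":1},{"rx":0,"ry":0,"rz":0,"tx":0,"ty":0,"tz":0,"claw":1}]' 
python3 -m jog '[{"rx":0,"ry":0,"rz":0,"tx":0,"ty":0,"tz":0.002,"claw":1},{"rx":0,"ry":0,"rz":0,"tx":0,"ty":0,"tz":0,"claw":1}]'
python3 - <<'E'
from h import *
plan((.4904,.1188,.10),-86.1,1)
E
```

```text
time: 6.12
eef_pos: [0.4913, 0.1162, 0.0208]
tcp_rot: [3.14, 0.098, 0.0]
ft_force: [0.3, 0.0, -0.5]
opening: 0.0497
grasp_force: 14.9
time: 6.38
eef_pos: [0.4914, 0.1175, 0.0192]
tcp_rot: [-3.139, -0.1, -0.002]
ft_force: [0.5, 0.3, -0.7]
opening: 0.0497
grasp_force: 14.9
t 6.38 at [0.4914 0.1175 0.0192] yaw -86.3 open 0.0497 grip 14.9 q7 -1.12 tilt [0.06 0.04]
 rz -0.2 tx -0.0009 ty -0.0013 tz -0.0808
```

```bash
python3 -m jog '[{"rx":0,"ry":0,"rz":0,"tx":0,"ty":-0.001,"tz":0.002,"claw":1},{"rx":0,"ry":0,"rz":0,"tx":0,"ty":0,"tz":0.0005,"claw":1},{"rx":0,"ry":0,"rz":0,"tx":0,"ty":0,"tz":0,"claw":1},{"rx":0,"ry":0,"rz":0,"tx":0,"ty":0,"tz":0,"claw":0.3},{"rx":0,"ry":0,"rz":0,"tx":0,"ty":0,"tz":0,"claw":0.3}]' 
python3 -m jog '[{"rx":0,"ry":0,"rz":0,"tx":0,"ty":0,"tz":0,"claw":0.3},{"rx":0,"ry":0,"rz":0,"tx":0,"ty":0,"tz":-0.04,"claw":0.3},{"rx":0,"ry":0,"rz":0,"tx":0,"ty":0,"tz":-0.06,"claw":0},{"rx":0,"ry":0,"rz":0,"tx":0,"ty":0,"tz":-0.04,"claw":0}]'
python3 - <<'E'
from h import *
plan((.49,.345,.16),-89,4)
E
```

```text
time: 7.0
eef_pos: [0.491, 0.1184, 0.0161]
tcp_rot: [-3.14, -0.1, -0.0]
ft_force: [-0.6, 0.1, -0.5]
opening: 0.0643
grasp_force: 0.0
time: 7.5
eef_pos: [0.4914, 0.1181, 0.1581]
tcp_rot: [-3.14, -0.099, -0.002]
ft_force: [0.2, 1.5, -0.2]
opening: 0.0821
grasp_force: 0.0
t 7.5 at [0.4914 0.1181 0.1581] yaw -86.4 open 0.0821 grip 0.0 q7 -1.33 tilt [0.08 0.02]
 rz 0.7 tx 0.0032 ty -0.0566 tz -0.0005
 rz 0.7 tx 0.0026 ty -0.0567 tz -0.0005
 rz 0.7 tx 0.0019 ty -0.0567 tz -0.0005
 rz 0.7 tx 0.0013 ty -0.0567 tz -0.0005
```

```bash
python3 -m jog '[{"rx":0,"ry":0,"rz":0.7,"tx":-0.01,"ty":-0.0566,"tz":0,"claw":0},{"rx":0,"ry":0,"rz":0.7,"tx":-0.01,"ty":-0.0566,"tz":0,"claw":0},{"rx":0,"ry":0,"rz":0.7,"tx":-0.01,"ty":-0.0566,"tz":0,"claw":0},{"rx":0,"ry":0,"rz":0.7,"tx":-0.01,"ty":-0.0566,"tz":0,"claw":0},{"rx":0,"ry":0,"rz":0,"tx":0,"ty":0,"tz":0,"claw":0}]'
python3 - <<'E'
from h import *
i=robot.camera_info('wrist');im=robot.get_image('wrist');np.save('w3.npy',i['view']);t=robot.get_image('top')
cv2.imwrite('pics/w3r.png',im);cv2.imwrite('pics/top3.png',t)
a=im[60:360,120:520]; b=t[230:350,200:320]
b=cv2.resize(b,None,fx=3,fy=3,interpolation=2); o=np.zeros((360,760,3),np.uint8);o[:300,:400]=a;o[:,400:]=b;cv2.imwrite('pics/c3.png',o)
plan((.503,.3525,.16),-89,4)
E
```

```text
time: 8.12
eef_pos: [0.4386, 0.3476, 0.1553]
tcp_rot: [3.141, 0.038, -0.001]
ft_force: [0.5, -0.7, 0.3]
opening: 0.092
grasp_force: 0.0
t 8.22 at [0.4405 0.3423 0.1558] yaw -89.1 open 0.0919 grip 0.0 q7 -1.76 tilt [ 0.   -0.07]
 rz -0.0 tx 0.0157 ty -0.0023 tz -0.0011
 rz -0.0 tx 0.0157 ty -0.0023 tz -0.0011
 rz -0.0 tx 0.0157 ty -0.0023 tz -0.0011
 rz -0.0 tx 0.0157 ty -0.0023 tz -0.0011
```

View pics/c3.png

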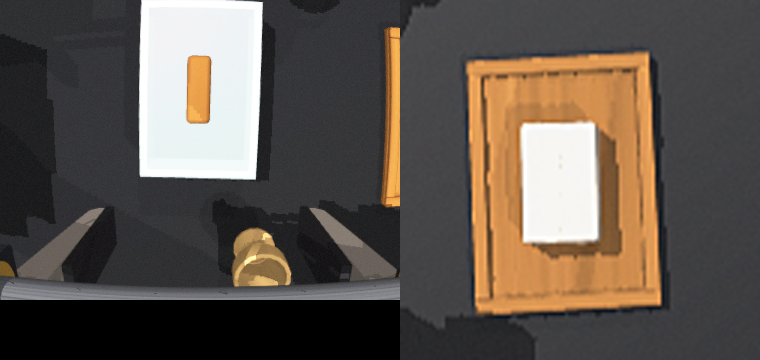

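Run:
```python
from h import *
V=np.load('w3.npy');i=dict(robot.camera_info('wrist'));i['view']=V
print('lid corners',[onz('wrist',120+u,60+v,.048,i)[:2].round(4).tolist() for u,v in[(142,1),(262,3),(257,179),(140,177)]])
im=cv2.imread('pics/w3r.png');h=cv2.cvtColor(im,cv2.COLOR_BGR2HSV);m=((h[...,1]>100)&(h[...,2]>90)).astype(np.uint8);w=m*0;w[100:190,290:350]=m[100:190,290:350]
c=max(cv2.findContours(w,0,1)[0],key=cv2.contourArea);r=cv2.minAreaRect(c);P=np.array([onz('wrist',*p,.075,i)[:2] for p in cv2.boxPoints(r)]);print('handle',P.mean(0).round(4),P.round(4).tolist())
print('butter',onz('top',253.3,291,.042)[:2].round(4),'dish',onz('top',254.7,290.7,.014)[:2].round(4))
plan((.503,.3525,.16),-90,2)
```

```text
lid corners [[0.569, 0.3987], [0.5692, 0.3096], [0.4345, 0.3083], [0.4339, 0.3993]]
handle [0.5026 0.3545] [[0.5247, 0.3627], [0.525, 0.3474], [0.4805, 0.3463], [0.4801, 0.3618]]
butter [0.4877 0.1173] dish [0.4898 0.117 ]
t 8.22 at [0.4405 0.3423 0.1558] yaw -89.1 open 0.0919 grip 0.0 q7 -1.76 tilt [ 0.   -0.07]
 rz 0.5 tx 0.0313 ty -0.0046 tz -0.0021
 rz 0.5 tx 0.0313 ty -0.0048 tz -0.0021
```

```bash
python3 -m jog '[{"rx":0,"ry":0,"rz":0.4,"tx":0.031,"ty":-0.006,"tz":0.01,"claw":0},{"rx":0,"ry":0,"rz":0,"tx":0.031,"ty":-0.006,"tz":0.03,"claw":0},{"rx":0,"ry":0,"rz":0,"tx":0,"ty":0,"tz":0.04,"claw":0.2},{"rx":0,"ry":0,"rz":0,"tx":0,"ty":0,"tz":0.01,"claw":0.4},{"rx":0,"ry":0,"rz":0,"tx":0,"ty":0,"tz":0,"claw":0.5}]' 30
python3 - <<'E'
from h import *
plan((.502,.354,.052),-89.5,1)
E
```

```text
time: 8.85
eef_pos: [0.5029, 0.3539, 0.0664]
tcp_rot: [3.141, 0.009, -0.0]
ft_force: [0.3, 0.8, -0.0]
opening: 0.0642
grasp_force: 0.0
t 8.85 at [0.5029 0.3539 0.0664] yaw -89.7 open 0.0642 grip 0.0 q7 -1.65 tilt [-0.01 -0.04]
 rz -0.2 tx -0.0009 ty -0.0001 tz 0.0144
```

```bash
python3 -m jog '[{"rx":0,"ry":0,"rz":0,"tx":-0.001,"ty":0,"tz":0.013,"claw":0.6},{"rx":0,"ry":0,"rz":0,"tx":0,"ty":0,"tz":0,"claw":0.6},{"rx":0,"ry":0,"rz":0,"tx":0,"ty":0,"tz":0,"claw":1},{"rx":0,"ry":0,"rz":0,"tx":0,"ty":0,"tz":0,"claw":1},{"rx":0,"ry":0,"rz":0,"tx":0,"ty":0,"tz":0,"claw":1}]' 30
python3 -m jog '[{"rx":0,"ry":0,"rz":0,"tx":0,"ty":0,"tz":0,"claw":1},{"rx":0,"ry":0,"rz":0,"tx":0,"ty":0,"tz":-0.015,"claw":1},{"rx":0,"ry":0,"rz":0,"tx":0,"ty":0,"tz":-0.02,"claw":1},{"rx":0,"ry":0,"rz":0,"tx":0,"ty":0,"tz":-0.03,"claw":1},{"rx":0,"ry":0,"rz":0,"tx":0,"ty":0,"tz":-0.02,"claw":1}]' 30
python3 - <<'E'
from h import *
plan((.4896,.1185,.135),-86.0,8)
E
```

```text
time: 9.48
eef_pos: [0.5017, 0.3552, 0.0534]
tcp_rot: [-3.142, -0.012, -0.001]
ft_force: [-0.3, -0.2, 2.3]
opening: 0.0158
grasp_force: 30.0
time: 10.1
eef_pos: [0.5021, 0.3556, 0.1404]
tcp_rot: [-3.14, -0.012, -0.003]
ft_force: [0.5, 0.7, -4.5]
opening: 0.0159
grasp_force: 30.0
t 10.1 at [0.5021 0.3556 0.1404] yaw -89.6 open 0.0159 grip 30.0 q7 -1.71 tilt [0.09 0.08]
 rz -0.4 tx -0.0018 ty 0.0296 tz 0.0007
 rz -0.4 tx -0.0020 ty 0.0296 tz 0.0007
 rz -0.4 tx -0.0023 ty 0.0296 tz 0.0007
 rz -0.4 tx -0.0025 ty 0.0296 tz 0.0007
 rz -0.4 tx -0.0027 ty 0.0296 tz 0.0007
 rz -0.4 tx -0.0029 ty 0.0295 tz 0.0007
 rz -0.4 tx -0.0032 ty 0.0295 tz 0.0007
 rz -0.4 tx -0.0034 ty 0.0295 tz 0.0007
```

```bash
python3 -m jog '[{"rx":0,"ry":0,"rz":-0.4,"tx":-0.002,"ty":0.0296,"tz":0,"claw":1},{"rx":0,"ry":0,"rz":-0.4,"tx":-0.002,"ty":0.0296,"tz":0,"claw":1},{"rx":0,"ry":0,"rz":-0.4,"tx":-0.0023,"ty":0.0296,"tz":0,"claw":1},{"rx":0,"ry":0,"rz":-0.4,"tx":-0.0025,"ty":0.0296,"tz":0,"claw":1},{"rx":0,"ry":0,"rz":-0.4,"tx":-0.0027,"ty":0.0296,"tz":0,"claw":1}]' >/dev/null
python3 -m jog '[{"rx":0,"ry":0,"rz":-0.4,"tx":-0.003,"ty":0.0295,"tz":0,"claw":1},{"rx":0,"ry":0,"rz":-0.4,"tx":-0.0032,"ty":0.0295,"tz":0,"claw":1},{"rx":0,"ry":0,"rz":-0.6,"tx":-0.0034,"ty":0.0295,"tz":0,"claw":1},{"rx":0,"ry":0,"rz":0,"tx":0,"ty":0,"tz":0.01,"claw":1},{"rx":0,"ry":0,"rz":0,"tx":0,"ty":0,"tz":0.02,"claw":1}]' 
python3 -m jog '[{"rx":0,"ry":0,"rz":0,"tx":0,"ty":0,"tz":0.01,"claw":1},{"rx":0,"ry":0,"rz":0,"tx":0,"ty":0,"tz":0,"claw":1},{"rx":0,"ry":0,"rz":0,"tx":0,"ty":0,"tz":0,"claw":1}]'
python3 - <<'E'
from h import *
i=robot.camera_info('wrist');im=robot.get_image('wrist');np.save('w4.npy',i['view']);t=robot.get_image('side')
o=np.zeros((480,800,3),np.uint8);o[:300,:400]=im[60:360,120:520];o[:360,400:]=cv2.resize(t[140:300,190:368],(400,360),interpolation=2);cv2.imwrite('pics/c4.png',o);cv2.imwrite('pics/w4r.png',im)
plan((.4896,.1185,.0614),-86.0,1)
E
```

```text
time: 11.35
eef_pos: [0.4889, 0.1191, 0.1086]
tcp_rot: [-3.138, -0.105, -0.003]
ft_force: [0.2, 0.5, -3.3]
opening: 0.0159
grasp_force: 30.0
time: 11.72
eef_pos: [0.4885, 0.1184, 0.0985]
tcp_rot: [-3.14, -0.106, -0.001]
ft_force: [-0.0, -0.8, -3.1]
opening: 0.0158
grasp_force: 30.0
t 11.82 at [0.4885 0.1185 0.0986] yaw -86.1 open 0.0156 grip 30.0 q7 -1.24 tilt [0.05 0.02]
 rz -0.1 tx 0.0011 ty 0.0000 tz 0.0372
```

View pics/c4.png

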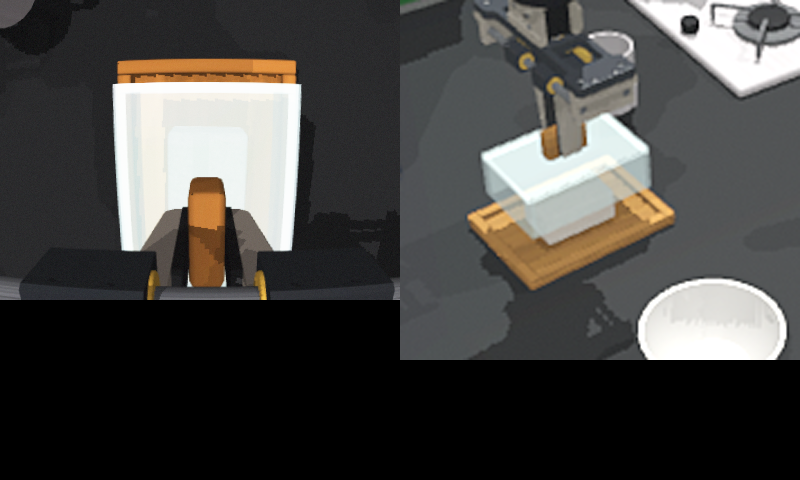

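The lid hangs level above the dish. Dish far corners are at image (238,122) and (416,120), lid top far corners at (234,145) and (420,145). I check the offset numerically.

Run:
```python
from h import *
V=np.load('w4.npy');i=dict(robot.camera_info('wrist'));i['view']=V
D=[onz('wrist',u,v,.014,i)[:2] for u,v in[(238,122),(416,120)]]
L=[onz('wrist',u,v,.0986-.0534+.048,i)[:2] for u,v in[(234,145),(420,145)]]
for n,A,h in(('dish',D,.085),('lid',L,.068)):
    e=A[0]-A[1];a=np.arctan2(-e[0],e[1]);print(n,np.linalg.norm(e).round(4),'yaw',np.degrees(a).round(1),'centre',(sum(A)/2-h*np.array([np.cos(a),np.sin(a)])).round(4))
```

```text
dish 0.1223 yaw 4.6 centre [0.4885 0.1171]
lid 0.0885 yaw 3.9 centre [0.4888 0.1183]
```

```bash
python3 -m jog '[{"rx":0,"ry":0,"rz":0,"tx":0,"ty":0.0005,"tz":0.012,"claw":1},{"rx":0,"ry":0,"rz":0,"tx":0,"ty":0,"tz":0.012,"claw":1},{"rx":0,"ry":0,"rz":0,"tx":0,"ty":0,"tz":0.006,"claw":1},{"rx":0,"ry":0,"rz":0,"tx":0,"ty":0,"tz":0.004,"claw":1},{"rx":0,"ry":0,"rz":0,"tx":0,"ty":0,"tz":0,"claw":1}]' 
python3 -m jog '[{"rx":0,"ry":0,"rz":0,"tx":0,"ty":0,"tz":0.001,"claw":1},{"rx":0,"ry":0,"rz":0,"tx":0,"ty":0,"tz":0.001,"claw":1},{"rx":0,"ry":0,"rz":0,"tx":0,"ty":0,"tz":0.001,"claw":1},{"rx":0,"ry":0,"rz":0,"tx":0,"ty":0,"tz":0,"claw":1},{"rx":0,"ry":0,"rz":0,"tx":0,"ty":0,"tz":0,"claw":1}]'
```

```text
time: 12.45
eef_pos: [0.4881, 0.1175, 0.0638]
tcp_rot: [3.14, 0.105, -0.001]
ft_force: [-0.9, -0.6, -3.1]
opening: 0.0157
grasp_force: 30.0
time: 13.08
eef_pos: [0.4883, 0.1179, 0.0614]
tcp_rot: [-3.139, -0.106, -0.0]
ft_force: [-1.4, 0.2, 2.5]
opening: 0.0162
grasp_force: 30.0
```

```bash
python3 -m jog '[{"rx":0,"ry":0,"rz":0,"tx":0,"ty":0,"tz":0,"claw":0.75},{"rx":0,"ry":0,"rz":0,"tx":0,"ty":0,"tz":0,"claw":0.6},{"rx":0,"ry":0,"rz":0,"tx":0,"ty":0,"tz":0,"claw":0.5},{"rx":0,"ry":0,"rz":0,"tx":0,"ty":0,"tz":-0.02,"claw":0.5},{"rx":0,"ry":0,"rz":0,"tx":0,"ty":0,"tz":-0.05,"claw":0}]' 
python3 -m jog '[{"rx":0,"ry":0,"rz":0,"tx":0,"ty":0,"tz":-0.03,"claw":0},{"rx":0,"ry":0,"rz":0,"tx":0,"ty":0,"tz":0,"claw":0},{"rx":0,"ry":0,"rz":0,"tx":0,"ty":0,"tz":0,"claw":0}]'
python3 - <<'E'
from h import *
plan((.56,.286,.18),0,10)
E
```

```text
time: 13.7
eef_pos: [0.4868, 0.1172, 0.1306]
tcp_rot: [3.137, 0.105, -0.006]
ft_force: [0.9, 0.1, 0.5]
opening: 0.0537
grasp_force: 0.0
time: 14.08
eef_pos: [0.4875, 0.118, 0.1603]
tcp_rot: [-3.14, -0.106, 0.002]
ft_force: [-0.3, 0.5, -0.7]
opening: 0.0841
grasp_force: 0.0
t 14.07 at [0.4875 0.118  0.1603] yaw -86.1 open 0.0841 grip 0.0 q7 -1.34 tilt [-0.06  0.  ]
 rz -8.6 tx 0.0084 ty -0.0163 tz -0.0020
 rz -8.6 tx 0.0107 ty -0.0148 tz -0.0020
 rz -8.6 tx 0.0128 ty -0.0131 tz -0.0020
 rz -8.6 tx 0.0146 ty -0.0110 tz -0.0020
 rz -8.6 tx 0.0161 ty -0.0087 tz -0.0020
 rz -8.6 tx 0.0172 ty -0.0062 tz -0.0020
 rz -8.6 tx 0.0180 ty -0.0035 tz -0.0020
 rz -8.6 tx 0.0183 ty -0.0008 tz -0.0020
 rz -8.6 tx 0.0182 ty 0.0020 tz -0.0020
 rz -8.6 tx 0.0177 ty 0.0047 tz -0.0020
```

```bash
python3 -m jog '[{"rx":0,"ry":0,"rz":-9.6,"tx":0,"ty":0,"tz":-0.01,"claw":0},{"rx":0,"ry":0,"rz":-9.6,"tx":0,"ty":0,"tz":-0.01,"claw":0},{"rx":0,"ry":0,"rz":-9.6,"tx":0,"ty":0,"tz":0,"claw":0},{"rx":0,"ry":0,"rz":-9.6,"tx":0,"ty":0,"tz":0,"claw":0},{"rx":0,"ry":0,"rz":-9.6,"tx":0,"ty":0,"tz":0,"claw":0}]' >/dev/null
python3 -m jog '[{"rx":0,"ry":0,"rz":-9.6,"tx":0,"ty":0,"tz":0,"claw":0},{"rx":0,"ry":0,"rz":-9.6,"tx":0,"ty":0,"tz":0,"claw":0},{"rx":0,"ry":0,"rz":-9.6,"tx":0,"ty":0,"tz":0,"claw":0},{"rx":0,"ry":0,"rz":-9.3,"tx":0,"ty":0,"tz":0,"claw":0},{"rx":0,"ry":0,"rz":0,"tx":0.044,"ty":0.047,"tz":0,"claw":0}]' >/dev/null
python3 -m jog '[{"rx":0,"ry":0,"rz":0,"tx":0.044,"ty":0.047,"tz":0,"claw":0},{"rx":0,"ry":0,"rz":0,"tx":0.03,"ty":0.046,"tz":0,"claw":0},{"rx":0,"ry":0,"rz":0,"tx":0,"ty":0,"tz":0,"claw":0},{"rx":0,"ry":0,"rz":0,"tx":0,"ty":0,"tz":0,"claw":0}]'
python3 - <<'E'
from h import *
i=robot.camera_info('wrist');im=robot.get_image('wrist');np.save('w5.npy',i['view']);cv2.imwrite('pics/w5r.png',im)
t=robot.get_image('top');cv2.imwrite('pics/top5.png',t)
s=robot.get_image('side');cv2.imwrite('pics/side5.png',s)
o=np.zeros((400,800,3),np.uint8);o[:300,:400]=cv2.resize(im,(400,300));o[:,400:]=cv2.resize(s[180:300,200:320],(400,400),interpolation=2);cv2.imwrite('pics/c5.png',o)
plan((.6276,.286,.18),0,1)
E
```

```text
time: 15.82
eef_pos: [0.6244, 0.2317, 0.179]
tcp_rot: [-2.223, -2.219, 0.006]
ft_force: [-0.2, -0.5, -1.1]
opening: 0.0923
grasp_force: 0.0
t 15.97 at [0.6247 0.2319 0.181 ] yaw -0.1 open 0.0921 grip 0.0 q7 -0.1 tilt [-0.06  0.01]
 rz -0.1 tx 0.0541 ty 0.0028 tz 0.0010
```

View pics/c5.png

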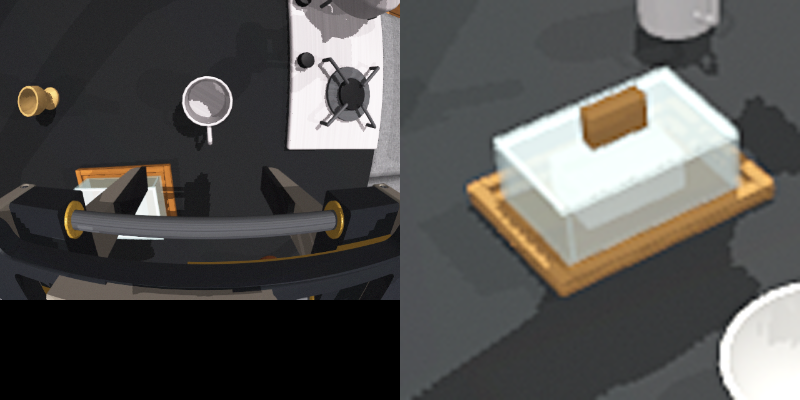

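The side crop shows the lid seated inside the rim. In the wrist view the cup rim is at about (331,162) and the handle points towards -y.

Run:
```python
from h import *
V=np.load('w5.npy');i=dict(robot.camera_info('wrist'));i['view']=V
im=cv2.imread('pics/w5r.png')
g=cv2.cvtColor(im,cv2.COLOR_BGR2GRAY);w=np.zeros_like(g);w[110:203,280:385]=(g[110:203,280:385]>110)
w=cv2.morphologyEx(w,cv2.MORPH_CLOSE,np.ones((9,9)))
cs=max(cv2.findContours(w,0,1)[0],key=cv2.contourArea);(x,y),r=cv2.minEnclosingCircle(cs)
print(x,y,r,'cup',onz('wrist',x,y,.075,i)[:2].round(4), onz('wrist',331,162,.075,i)[:2].round(4),'D',np.linalg.norm(onz('wrist',x+r,y,.075,i)-onz('wrist',x-r,y,.075,i)).round(4))
print('handle end',onz('wrist',336,228,.062,i)[:2].round(4))
```

```text
331.27191162109375 161.5713348388672 40.83252716064453 cup [0.6271 0.2868] [0.6269 0.2865] D 0.06
handle end [0.631  0.2337]
```

```bash
python3 -m jog '[{"rx":0,"ry":0,"rz":0,"tx":0.0548,"ty":0.0024,"tz":0,"claw":0},{"rx":0,"ry":0,"rz":0,"tx":0,"ty":0,"tz":0.04,"claw":0},{"rx":0,"ry":0,"rz":0,"tx":0,"ty":0,"tz":0.055,"claw":0},{"rx":0,"ry":0,"rz":0,"tx":0,"ty":0,"tz":0.05,"claw":0},{"rx":0,"ry":0,"rz":0,"tx":0,"ty":0,"tz":0,"claw":0}]' 12
python3 -m jog '[{"rx":0,"ry":0,"rz":0,"tx":0,"ty":0,"tz":0,"claw":0.2},{"rx":0,"ry":0,"rz":0,"tx":0,"ty":0,"tz":0,"claw":1},{"rx":0,"ry":0,"rz":0,"tx":0,"ty":0,"tz":0,"claw":1},{"rx":0,"ry":0,"rz":0,"tx":0,"ty":0,"tz":0,"claw":1},{"rx":0,"ry":0,"rz":0,"tx":0,"ty":0,"tz":0,"claw":1}]' 12
python3 - <<'E'
from h import *
plan((.63,-.132,.16),0,8)
E
```

```text
time: 16.6
eef_pos: [0.6246, 0.2863, 0.0328]
tcp_rot: [-2.221, -2.218, 0.011]
ft_force: [-0.9, -0.3, 0.8]
opening: 0.092
grasp_force: 0.0
time: 17.23
eef_pos: [0.6285, 0.2883, 0.0376]
tcp_rot: [-2.222, -2.221, -0.003]
ft_force: [-1.1, 0.1, 7.4]
opening: 0.0592
grasp_force: 12.0
t 17.23 at [0.6285 0.2883 0.0376] yaw -0.0 open 0.0592 grip 12.0 q7 -0.1 tilt [0.07 0.07]
 rz -0.0 tx -0.0525 ty 0.0002 tz -0.0153
 rz -0.0 tx -0.0525 ty 0.0002 tz -0.0153
 rz -0.0 tx -0.0525 ty 0.0002 tz -0.0153
 rz -0.0 tx -0.0525 ty 0.0002 tz -0.0153
 rz -0.0 tx -0.0525 ty 0.0002 tz -0.0153
 rz -0.0 tx -0.0525 ty 0.0002 tz -0.0153
 rz -0.0 tx -0.0525 ty 0.0002 tz -0.0153
 rz -0.0 tx -0.0525 ty 0.0002 tz -0.0153
```

```bash
python3 -m jog '[{"rx":0,"ry":0,"rz":0,"tx":0,"ty":0,"tz":-0.03,"claw":1},{"rx":0,"ry":0,"rz":0,"tx":0,"ty":0,"tz":-0.05,"claw":1},{"rx":0,"ry":0,"rz":0,"tx":-0.04,"ty":0,"tz":-0.03,"claw":1},{"rx":0,"ry":0,"rz":0,"tx":-0.06,"ty":0,"tz":0,"claw":1},{"rx":0,"ry":0,"rz":0,"tx":-0.06,"ty":0,"tz":0,"claw":1}]' 
python3 -m jog '[{"rx":0,"ry":0,"rz":0,"tx":-0.06,"ty":0,"tz":0,"claw":1},{"rx":0,"ry":0,"rz":0,"tx":-0.06,"ty":0,"tz":0,"claw":1},{"rx":0,"ry":0,"rz":0,"tx":-0.06,"ty":0,"tz":0,"claw":1},{"rx":0,"ry":0,"rz":0,"tx":-0.05,"ty":0,"tz":0,"claw":1},{"rx":0,"ry":0,"rz":0,"tx":-0.03,"ty":0,"tz":0,"claw":1}]' >/dev/null
python3 -m jog '[{"rx":0,"ry":0,"rz":0,"tx":0,"ty":0,"tz":0,"claw":1},{"rx":0,"ry":0,"rz":0,"tx":0,"ty":0,"tz":0,"claw":1}]'
python3 - <<'E'
from h import *
i=robot.camera_info('wrist');im=robot.get_image('wrist');cv2.imwrite('pics/w6.png',im)
plan((.628,-.132,.16),0,2)
E
```

```text
time: 17.85
eef_pos: [0.6277, 0.1266, 0.1467]
tcp_rot: [2.221, 2.221, 0.002]
ft_force: [-1.0, -0.1, -0.6]
opening: 0.0589
grasp_force: 12.0
time: 18.73
eef_pos: [0.6276, -0.1306, 0.1458]
tcp_rot: [-2.22, -2.221, -0.001]
ft_force: [0.7, 0.4, -2.3]
opening: 0.0592
grasp_force: 12.0
t 18.77 at [ 0.6278 -0.13    0.1458] yaw 0.1 open 0.0594 grip 12.0 q7 0.49 tilt [-0.02  0.07]
 rz 0.0 tx -0.0010 ty 0.0001 tz -0.0071
 rz 0.0 tx -0.0010 ty 0.0001 tz -0.0071
```

View pics/w6.png

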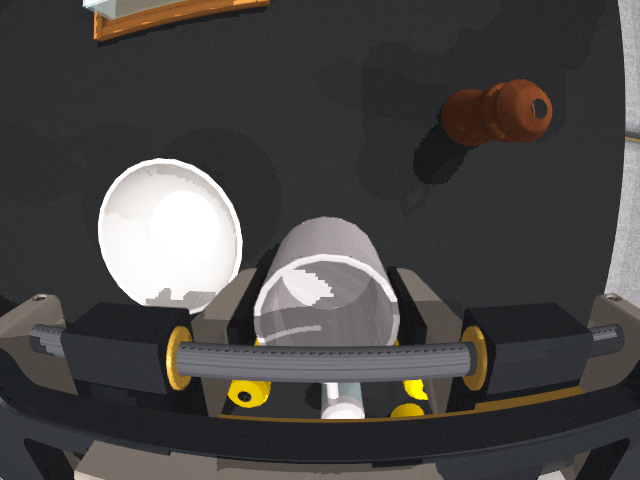

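The cup hangs upright (rim about (327,315)) and clear of the bowl (170,235) and mill, so I lower it.

```bash
python3 -m jog '[{"rx":0,"ry":0,"rz":0,"tx":0,"ty":0.001,"tz":0.04,"claw":1},{"rx":0,"ry":0,"rz":0,"tx":0,"ty":0,"tz":0.04,"claw":1},{"rx":0,"ry":0,"rz":0,"tx":0,"ty":0,"tz":0.018,"claw":1},{"rx":0,"ry":0,"rz":0,"tx":0,"ty":0,"tz":0.006,"claw":1},{"rx":0,"ry":0,"rz":0,"tx":0,"ty":0,"tz":0,"claw":1}]' 
python3 -m jog '[{"rx":0,"ry":0,"rz":0,"tx":0,"ty":0,"tz":0.002,"claw":1},{"rx":0,"ry":0,"rz":0,"tx":0,"ty":0,"tz":0.001,"claw":1},{"rx":0,"ry":0,"rz":0,"tx":0,"ty":0,"tz":0,"claw":1}]'
```

```text
time: 19.4
eef_pos: [0.6293, -0.132, 0.0428]
tcp_rot: [2.221, 2.22, 0.001]
ft_force: [-0.2, -0.1, -0.4]
opening: 0.0588
grasp_force: 12.0
time: 19.77
eef_pos: [0.6288, -0.1322, 0.0395]
tcp_rot: [2.222, 2.22, 0.001]
ft_force: [0.2, -0.6, -2.0]
opening: 0.0593
grasp_force: 12.0
```

```bash
python3 -m jog '[{"rx":0,"ry":0,"rz":0,"tx":0,"ty":0,"tz":0.0015,"claw":1},{"rx":0,"ry":0,"rz":0,"tx":0,"ty":0,"tz":0,"claw":1},{"rx":0,"ry":0,"rz":0,"tx":0,"ty":0,"tz":0,"claw":1}]'
python3 -m jog '[{"rx":0,"ry":0,"rz":0,"tx":0,"ty":0,"tz":0.001,"claw":1},{"rx":0,"ry":0,"rz":0,"tx":0,"ty":0,"tz":0,"claw":1},{"rx":0,"ry":0,"rz":0,"tx":0,"ty":0,"tz":0,"claw":1}]'
```

```text
time: 20.15
eef_pos: [0.6288, -0.1322, 0.0377]
tcp_rot: [2.222, 2.22, 0.0]
ft_force: [-0.2, -0.0, -0.6]
opening: 0.059
grasp_force: 12.0
time: 20.52
eef_pos: [0.6288, -0.1322, 0.0376]
tcp_rot: [-2.222, -2.22, -0.001]
ft_force: [-2.4, -0.0, 5.9]
opening: 0.0591
grasp_force: 12.0
```

```bash
python3 -m jog '[{"rx":0,"ry":0,"rz":0,"tx":0,"ty":0,"tz":0,"claw":0.25},{"rx":0,"ry":0,"rz":0,"tx":0,"ty":0,"tz":0,"claw":0.25},{"rx":0,"ry":0,"rz":0,"tx":0,"ty":0,"tz":0,"claw":0.25},{"rx":0,"ry":0,"rz":0,"tx":0,"ty":0,"tz":-0.03,"claw":0.25},{"rx":0,"ry":0,"rz":0,"tx":0,"ty":0,"tz":-0.055,"claw":0.25}]' 
python3 -m jog '[{"rx":0,"ry":0,"rz":0,"tx":0,"ty":0,"tz":-0.055,"claw":0.25},{"rx":0,"ry":0,"rz":10,"tx":0,"ty":0,"tz":0,"claw":0.25},{"rx":0,"ry":0,"rz":10,"tx":0,"ty":0,"tz":0,"claw":0.25},{"rx":0,"ry":0,"rz":10,"tx":0,"ty":0,"tz":0,"claw":0.25},{"rx":0,"ry":0,"rz":10,"tx":0,"ty":0,"tz":0,"claw":0.25}]' 
python3 -m jog '[{"rx":0,"ry":0,"rz":10,"tx":0,"ty":0,"tz":0,"claw":0.25},{"rx":0,"ry":0,"rz":10,"tx":0,"ty":0,"tz":0,"claw":0.25},{"rx":0,"ry":0,"rz":10,"tx":0,"ty":0,"tz":0,"claw":0.25},{"rx":0,"ry":0,"rz":10,"tx":0,"ty":0,"tz":0,"claw":0.25},{"rx":0,"ry":0,"rz":10,"tx":0,"ty":0,"tz":0,"claw":0.25}]' >/dev/null
python3 - <<'E'
from h import *
plan((.575,-.293,.17),-90,3)
E
```

```text
time: 21.15
eef_pos: [0.6269, -0.1317, 0.1204]
tcp_rot: [-2.22, -2.218, 0.005]
ft_force: [1.0, 1.2, -0.1]
opening: 0.0692
grasp_force: 0.0
time: 21.78
eef_pos: [0.6285, -0.1321, 0.1765]
tcp_rot: [-2.851, -1.318, -0.0]
ft_force: [-0.5, -0.2, -0.0]
opening: 0.0687
grasp_force: 0.0
t 22.4 at [ 0.6285 -0.132   0.1764] yaw -90.4 open 0.0687 grip 0.0 q7 -0.88 tilt [-0.01  0.01]
 rz -0.1 tx -0.0175 ty 0.0538 tz 0.0021
 rz -0.1 tx -0.0176 ty 0.0537 tz 0.0021
 rz -0.1 tx -0.0177 ty 0.0537 tz 0.0021
```

```bash
python3 -m jog '[{"rx":0,"ry":0,"rz":0,"tx":-0.0175,"ty":0.0537,"tz":0.002,"claw":0.25},{"rx":0,"ry":0,"rz":0,"tx":-0.0175,"ty":0.0537,"tz":0.002,"claw":0.25},{"rx":0,"ry":0,"rz":0,"tx":-0.0175,"ty":0.0537,"tz":0.002,"claw":0.25},{"rx":0,"ry":0,"rz":0,"tx":0,"ty":0,"tz":0,"claw":0.25},{"rx":0,"ry":0,"rz":0,"tx":0,"ty":0,"tz":0,"claw":0.25}]' >/dev/null
python3 - <<'E'
from h import *
i=robot.camera_info('wrist');im=robot.get_image('wrist');np.save('w7.npy',i['view']);t=robot.get_image('top');cv2.imwrite('pics/top7.png',t)
p=proj('wrist',(.641,-.293,.06),i);print(p,proj('wrist',(.641,-.293,0),i))
o=np.zeros((560,800,3),np.uint8);x,y=p.astype(int);y0,x0=max(y-90,0),x-130;print(x0,y0)
o[:400,:]=cv2.resize(im[y0:y0+130,x0:x0+260],(800,400));o[400:560,:]=0
c=t[190:350,200:470];o=np.vstack([o[:400],cv2.resize(c,(338,200)).copy() if False else np.hstack([cv2.resize(c,(338,200)),np.zeros((200,462,3),np.uint8)])]);cv2.imwrite('pics/c7.png',o)
plan((.641,-.293,.17),-90,1)
E
```

```text
[326.77001095 147.35476173] [326.7554102 146.5423637]
196 57
t 23.12 at [ 0.5769 -0.2914  0.1702] yaw -89.9 open 0.0694 grip 0.0 q7 -0.62 tilt [-0.    0.06]
 rz 0.1 tx 0.0641 ty 0.0017 tz 0.0002
```

View pics/c7.png

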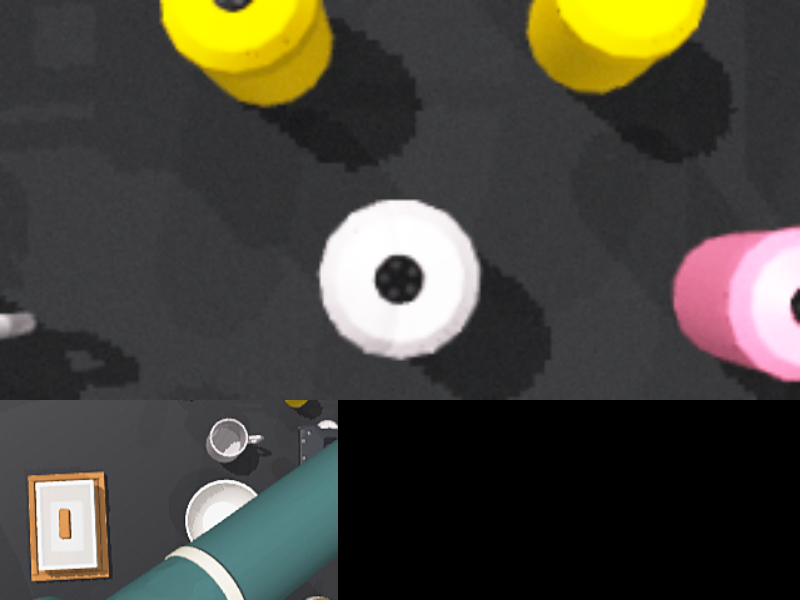

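The crop shows the shaker seen straight from above at image (326,147), exactly where predicted. In the small inset, the lid is in the dish and the cup stands behind the bowl.

```bash
python3 -m jog '[{"rx":0,"ry":0,"rz":0,"tx":0.032,"ty":0.001,"tz":0,"claw":0.3},{"rx":0,"ry":0,"rz":0,"tx":0.032,"ty":0.0006,"tz":0.02,"claw":0.3},{"rx":0,"ry":0,"rz":0,"tx":0,"ty":0,"tz":0.045,"claw":0.3},{"rx":0,"ry":0,"rz":0,"tx":0,"ty":0,"tz":0.05,"claw":0.3},{"rx":0,"ry":0,"rz":0,"tx":0,"ty":0,"tz":0.034,"claw":0.3}]' 12
python3 -m jog '[{"rx":0,"ry":0,"rz":0,"tx":0,"ty":0,"tz":0,"claw":0.3},{"rx":0,"ry":0,"rz":0,"tx":0,"ty":0,"tz":0,"claw":0.4},{"rx":0,"ry":0,"rz":0,"tx":0,"ty":0,"tz":0,"claw":1},{"rx":0,"ry":0,"rz":0,"tx":0,"ty":0,"tz":0,"claw":1},{"rx":0,"ry":0,"rz":0,"tx":0,"ty":0,"tz":0,"claw":1}]' 12
python3 -m jog '[{"rx":0,"ry":0,"rz":0,"tx":0,"ty":0,"tz":0,"claw":1},{"rx":0,"ry":0,"rz":0,"tx":0,"ty":0,"tz":-0.03,"claw":1},{"rx":0,"ry":0,"rz":0,"tx":0,"ty":0,"tz":-0.06,"claw":1},{"rx":0,"ry":0,"rz":0,"tx":0,"ty":0,"tz":-0.06,"claw":1},{"rx":0,"ry":0,"rz":0,"tx":0,"ty":0,"tz":0,"claw":1}]' 12
python3 - <<'E'
from h import *
plan((.573,-.007,.165),-90,6)
E
```

```text
time: 23.75
eef_pos: [0.6402, -0.2919, 0.0187]
tcp_rot: [-3.14, -0.004, 0.003]
ft_force: [-0.3, -0.8, -0.3]
opening: 0.064
grasp_force: 0.0
time: 24.38
eef_pos: [0.6409, -0.2947, 0.0231]
tcp_rot: [-3.141, 0.001, -0.003]
ft_force: [-0.9, 2.2, 6.3]
opening: 0.0382
grasp_force: 12.0
time: 25.0
eef_pos: [0.6419, -0.2972, 0.1772]
tcp_rot: [3.138, -0.002, 0.013]
ft_force: [0.2, 0.2, -1.1]
opening: 0.0375
grasp_force: 12.0
t 25.0 at [ 0.6419 -0.2972  0.1772] yaw -90.1 open 0.0375 grip 12.0 q7 -0.68 tilt [ 0.47 -0.22]
 rz -0.0 tx -0.0115 ty -0.0484 tz 0.0020
 rz -0.0 tx -0.0115 ty -0.0484 tz 0.0020
 rz -0.0 tx -0.0115 ty -0.0484 tz 0.0020
 rz -0.0 tx -0.0115 ty -0.0484 tz 0.0020
 rz -0.0 tx -0.0115 ty -0.0484 tz 0.0020
 rz -0.0 tx -0.0115 ty -0.0484 tz 0.0020
```

```bash
python3 -m jog '[{"rx":0,"ry":0,"rz":0,"tx":-0.0115,"ty":-0.0484,"tz":0,"claw":1},{"rx":0,"ry":0,"rz":0,"tx":-0.0115,"ty":-0.0484,"tz":0,"claw":1},{"rx":0,"ry":0,"rz":0,"tx":-0.0115,"ty":-0.0484,"tz":0,"claw":1},{"rx":0,"ry":0,"rz":0,"tx":-0.0115,"ty":-0.0484,"tz":0,"claw":1},{"rx":0,"ry":0,"rz":0,"tx":-0.0115,"ty":-0.0484,"tz":0,"claw":1}]' >/dev/null
python3 -m jog '[{"rx":0,"ry":0,"rz":0,"tx":-0.0115,"ty":-0.0484,"tz":0,"claw":1},{"rx":0,"ry":0,"rz":0,"tx":0,"ty":0,"tz":0.03,"claw":1},{"rx":0,"ry":0,"rz":0,"tx":0,"ty":0,"tz":0.05,"claw":1},{"rx":0,"ry":0,"rz":0,"tx":0,"ty":0,"tz":0.04,"claw":1},{"rx":0,"ry":0,"rz":0,"tx":0,"ty":0,"tz":0,"claw":1}]' 
python3 -m jog '[{"rx":0,"ry":0,"rz":0,"tx":0,"ty":0,"tz":0,"claw":1},{"rx":0,"ry":0,"rz":0,"tx":0,"ty":0,"tz":0,"claw":1}]'
python3 - <<'E'
from h import *
plan((.573,-.007,.0231),-90,1)
E
```

```text
time: 26.25
eef_pos: [0.5681, -0.0045, 0.0485]
tcp_rot: [3.141, -0.002, -0.011]
ft_force: [0.4, -0.5, -0.8]
opening: 0.0379
grasp_force: 12.0
time: 26.5
eef_pos: [0.5723, -0.0046, 0.0532]
tcp_rot: [-3.141, 0.002, -0.004]
ft_force: [-0.5, 0.0, -0.7]
opening: 0.038
grasp_force: 12.0
t 26.5 at [ 0.5723 -0.0046  0.0532] yaw -90.1 open 0.038 grip 12.0 q7 -0.93 tilt [0.15 0.01]
 rz -0.1 tx 0.0007 ty 0.0024 tz 0.0301
```

```bash
python3 -m jog '[{"rx":0,"ry":0,"rz":0,"tx":0.001,"ty":0.0024,"tz":0.02,"claw":1},{"rx":0,"ry":0,"rz":0,"tx":0,"ty":0,"tz":0.006,"claw":1},{"rx":0,"ry":0,"rz":0,"tx":0,"ty":0,"tz":0.002,"claw":1},{"rx":0,"ry":0,"rz":0,"tx":0,"ty":0,"tz":0,"claw":1},{"rx":0,"ry":0,"rz":0,"tx":0,"ty":0,"tz":0,"claw":1}]'
python3 -m jog '[{"rx":0,"ry":0,"rz":0,"tx":0,"ty":0,"tz":0.0015,"claw":1},{"rx":0,"ry":0,"rz":0,"tx":0,"ty":0,"tz":0,"claw":1},{"rx":0,"ry":0,"rz":0,"tx":0,"ty":0,"tz":0,"claw":1}]'
```

```text
time: 27.12
eef_pos: [0.5724, -0.0069, 0.0238]
tcp_rot: [3.141, -0.001, 0.001]
ft_force: [0.7, 0.1, -0.2]
opening: 0.038
grasp_force: 12.0
time: 27.5
eef_pos: [0.5729, -0.0067, 0.0229]
tcp_rot: [-3.141, 0.001, -0.002]
ft_force: [-0.4, 1.3, 5.9]
opening: 0.038
grasp_force: 12.0
```

```bash
python3 -m jog '[{"rx":0,"ry":0,"rz":0,"tx":0,"ty":0,"tz":0,"claw":0.45},{"rx":0,"ry":0,"rz":0,"tx":0,"ty":0,"tz":0,"claw":0.45},{"rx":0,"ry":0,"rz":0,"tx":0,"ty":0,"tz":0,"claw":0.45},{"rx":0,"ry":0,"rz":0,"tx":0,"ty":0,"tz":-0.03,"claw":0.45},{"rx":0,"ry":0,"rz":0,"tx":0,"ty":0,"tz":-0.055,"claw":0.45}]' 
python3 -m jog '[{"rx":0,"ry":0,"rz":0,"tx":0,"ty":0,"tz":-0.055,"claw":0.3},{"rx":0,"ry":0,"rz":-10,"tx":0,"ty":0,"tz":0,"claw":0},{"rx":0,"ry":0,"rz":-10,"tx":0,"ty":0,"tz":0,"claw":0},{"rx":0,"ry":0,"rz":-10,"tx":0,"ty":0,"tz":0,"claw":0},{"rx":0,"ry":0,"rz":-10,"tx":0,"ty":0,"tz":0,"claw":0}]' >/dev/null
python3 -m jog '[{"rx":0,"ry":0,"rz":-10,"tx":0,"ty":0,"tz":0,"claw":0},{"rx":0,"ry":0,"rz":-10,"tx":0,"ty":0,"tz":0,"claw":0},{"rx":0,"ry":0,"rz":-10,"tx":0,"ty":0,"tz":0,"claw":0},{"rx":0,"ry":0,"rz":-10,"tx":0,"ty":0,"tz":0,"claw":0},{"rx":0,"ry":0,"rz":-10,"tx":0,"ty":0,"tz":0,"claw":0}]' 
python3 -m jog '[{"rx":0,"ry":0,"rz":0,"tx":0.04,"ty":-0.036,"tz":0,"claw":0},{"rx":0,"ry":0,"rz":0,"tx":0.04,"ty":-0.036,"tz":0,"claw":0},{"rx":0,"ry":0,"rz":0,"tx":0.04,"ty":-0.036,"tz":0,"claw":0},{"rx":0,"ry":0,"rz":0,"tx":0.04,"ty":-0.036,"tz":0,"claw":0},{"rx":0,"ry":0,"rz":0,"tx":0.04,"ty":-0.036,"tz":0,"claw":0}]' >/dev/null
python3 -m jog '[{"rx":0,"ry":0,"rz":0,"tx":0.04,"ty":-0.036,"tz":0,"claw":0},{"rx":0,"ry":0,"rz":0,"tx":0,"ty":0,"tz":0,"claw":0},{"rx":0,"ry":0,"rz":0,"tx":0,"ty":0,"tz":0,"claw":0}]'
python3 - <<'E'
from h import *
i=robot.camera_info('wrist');im=robot.get_image('wrist');np.save('w8.npy',i['view']);cv2.imwrite('pics/w8.png',im);t=robot.get_image('top');cv2.imwrite('pics/top8.png',t)
h=cv2.cvtColor(im,cv2.COLOR_BGR2HSV);p=proj('wrist',(.356,.298,.064),i);x,y=p.astype(int);print(p)
m=((h[...,1]>60)&(h[...,2]>90)).astype(np.uint8);w=m*0;w[y-60:y+60,x-60:x+60]=m[y-60:y+60,x-60:x+60];w=cv2.morphologyEx(w,cv2.MORPH_CLOSE,np.ones((9,9)))
c=max(cv2.findContours(w,0,1)[0],key=cv2.contourArea);(u,v),r=cv2.minEnclosingCircle(c);print(u,v,r,onz('wrist',u,v,.064,i)[:2].round(4),'D',np.linalg.norm(onz('wrist',u+r,v,.064,i)-onz('wrist',u-r,v,.064,i)).round(4))
o=np.hstack([cv2.resize(im[y-75:y+75,x-75:x+75],(400,400)),cv2.resize(t[180:350,210:440],(400,296))[:400] if False else cv2.copyMakeBorder(cv2.resize(t[180:350,210:440],(400,296)),0,104,0,0,0)]);cv2.imwrite('pics/c8.png',o)
plan((.356,.298,.17),0,1)
E
```

```text
time: 28.12
eef_pos: [0.5707, -0.0068, 0.1065]
tcp_rot: [3.141, -0.001, -0.006]
ft_force: [1.2, -0.2, -0.5]
opening: 0.0502
grasp_force: 0.0
time: 29.38
eef_pos: [0.572, -0.007, 0.162]
tcp_rot: [-2.216, -2.226, 0.0]
ft_force: [0.3, 0.3, -0.2]
opening: 0.0919
grasp_force: 0.0
time: 30.38
eef_pos: [0.3568, 0.233, 0.1622]
tcp_rot: [2.222, 2.22, 0.001]
ft_force: [0.4, 0.3, -0.9]
opening: 0.0918
grasp_force: 0.0
[326.058865  148.5146103]
324.1352844238281 145.1352996826172 33.792747497558594 [0.3546 0.3004] D 0.0484
t 30.48 at [0.3573 0.2323 0.1621] yaw -0.2 open 0.0919 grip 0.0 q7 -0.5 tilt [ 0.03 -0.01]
 rz -0.2 tx 0.0657 ty -0.0016 tz -0.0079
```

View pics/c8.png

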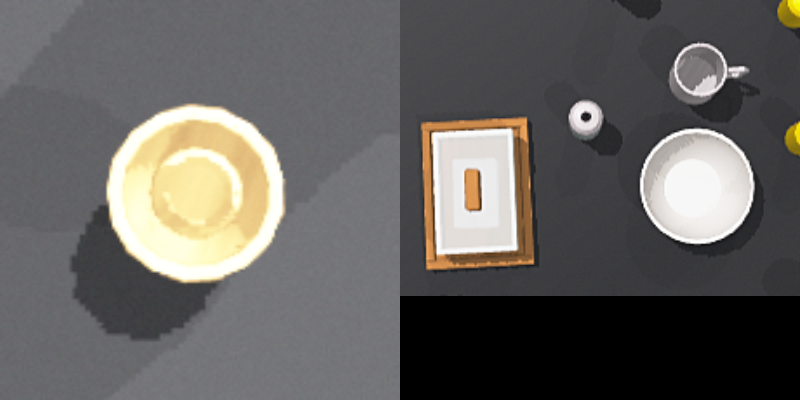

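The wrist view centres the egg cup at (324,145), which is world (.3546,.3004). The top view shows lid, cup and shaker standing as wanted.

```bash
python3 -m jog '[{"rx":0,"ry":0,"rz":0,"tx":0.034,"ty":-0.0015,"tz":0,"claw":0},{"rx":0,"ry":0,"rz":0,"tx":0.034,"ty":-0.0012,"tz":0.01,"claw":0},{"rx":0,"ry":0,"rz":0,"tx":0,"ty":0,"tz":0.04,"claw":0.1},{"rx":0,"ry":0,"rz":0,"tx":0,"ty":0,"tz":0.05,"claw":0.2},{"rx":0,"ry":0,"rz":0,"tx":0,"ty":0,"tz":0.025,"claw":0.3}]' 10
python3 -m jog '[{"rx":0,"ry":0,"rz":0,"tx":0,"ty":0,"tz":0,"claw":0.3},{"rx":0,"ry":0,"rz":0,"tx":0,"ty":0,"tz":0,"claw":0.3},{"rx":0,"ry":0,"rz":0,"tx":0,"ty":0,"tz":0,"claw":1},{"rx":0,"ry":0,"rz":0,"tx":0,"ty":0,"tz":0,"claw":1},{"rx":0,"ry":0,"rz":0,"tx":0,"ty":0,"tz":0,"claw":1}]' 10
python3 -m jog '[{"rx":0,"ry":0,"rz":0,"tx":0,"ty":0,"tz":0,"claw":1},{"rx":0,"ry":0,"rz":0,"tx":0,"ty":0,"tz":-0.03,"claw":1},{"rx":0,"ry":0,"rz":0,"tx":0,"ty":0,"tz":-0.05,"claw":1},{"rx":0,"ry":0,"rz":0,"tx":0,"ty":0,"tz":-0.05,"claw":1},{"rx":0,"ry":0,"rz":0,"tx":0,"ty":0,"tz":0,"claw":1}]' 10
python3 - <<'E'
from h import *
plan((.498,-.007,.165),0,7)
E
```

```text
time: 31.1
eef_pos: [0.3541, 0.2991, 0.0347]
tcp_rot: [2.225, 2.216, -0.005]
ft_force: [-0.6, 0.6, 0.8]
opening: 0.0655
grasp_force: 0.0
time: 31.72
eef_pos: [0.3544, 0.3021, 0.0379]
tcp_rot: [-2.222, -2.221, -0.004]
ft_force: [0.6, 0.1, 5.2]
opening: 0.0463
grasp_force: 10.0
time: 32.35
eef_pos: [0.3551, 0.3032, 0.1701]
tcp_rot: [-2.22, -2.22, -0.011]
ft_force: [0.1, 0.5, -0.3]
opening: 0.0464
grasp_force: 10.0
t 32.35 at [0.3551 0.3032 0.1701] yaw -0.0 open 0.0464 grip 10.0 q7 -0.57 tilt [0.2  0.36]
 rz -0.0 tx -0.0443 ty 0.0204 tz 0.0007
 rz -0.0 tx -0.0443 ty 0.0204 tz 0.0007
 rz -0.0 tx -0.0443 ty 0.0204 tz 0.0007
 rz -0.0 tx -0.0443 ty 0.0204 tz 0.0007
 rz -0.0 tx -0.0443 ty 0.0204 tz 0.0007
 rz -0.0 tx -0.0443 ty 0.0204 tz 0.0007
 rz -0.0 tx -0.0443 ty 0.0204 tz 0.0007
```

```bash
python3 -m jog '[{"rx":0,"ry":0,"rz":0,"tx":-0.0443,"ty":0.0198,"tz":0,"claw":1},{"rx":0,"ry":0,"rz":0,"tx":-0.0443,"ty":0.0198,"tz":0,"claw":1},{"rx":0,"ry":0,"rz":0,"tx":-0.0443,"ty":0.0198,"tz":0,"claw":1},{"rx":0,"ry":0,"rz":0,"tx":-0.0443,"ty":0.0198,"tz":0,"claw":1},{"rx":0,"ry":0,"rz":0,"tx":-0.0443,"ty":0.0198,"tz":0,"claw":1}]' >/dev/null
python3 -m jog '[{"rx":0,"ry":0,"rz":0,"tx":-0.0443,"ty":0.0198,"tz":0,"claw":1},{"rx":0,"ry":0,"rz":0,"tx":-0.0443,"ty":0.0198,"tz":0,"claw":1},{"rx":0,"ry":0,"rz":0,"tx":0,"ty":0,"tz":0.03,"claw":1},{"rx":0,"ry":0,"rz":0,"tx":0,"ty":0,"tz":0.03,"claw":1},{"rx":0,"ry":0,"rz":0,"tx":0,"ty":0,"tz":0,"claw":1}]' >/dev/null
python3 -m jog '[{"rx":0,"ry":0,"rz":0,"tx":0,"ty":0,"tz":0,"claw":1},{"rx":0,"ry":0,"rz":0,"tx":0,"ty":0,"tz":0,"claw":1}]'
python3 - <<'E'
from h import *
plan((.494,-.006,.0379),0,1)
E
```

```text
time: 33.85
eef_pos: [0.4927, -0.0086, 0.108]
tcp_rot: [2.221, 2.22, 0.002]
ft_force: [0.1, 0.0, 0.3]
opening: 0.0462
grasp_force: 10.0
t 33.85 at [ 0.4927 -0.0086  0.108 ] yaw -0.0 open 0.0462 grip 10.0 q7 0.35 tilt [0.1  0.02]
 rz -0.0 tx 0.0026 ty 0.0013 tz 0.0701
```

```bash
python3 -m jog '[{"rx":0,"ry":0,"rz":0,"tx":0.0026,"ty":0.0013,"tz":0.03,"claw":1},{"rx":0,"ry":0,"rz":0,"tx":0,"ty":0,"tz":0.025,"claw":1},{"rx":0,"ry":0,"rz":0,"tx":0,"ty":0,"tz":0.01,"claw":1},{"rx":0,"ry":0,"rz":0,"tx":0,"ty":0,"tz":0.0035,"claw":1},{"rx":0,"ry":0,"rz":0,"tx":0,"ty":0,"tz":0,"claw":1}]'
python3 -m jog '[{"rx":0,"ry":0,"rz":0,"tx":0,"ty":0,"tz":0.001,"claw":1},{"rx":0,"ry":0,"rz":0,"tx":0,"ty":0,"tz":0.001,"claw":1},{"rx":0,"ry":0,"rz":0,"tx":0,"ty":0,"tz":0,"claw":1},{"rx":0,"ry":0,"rz":0,"tx":0,"ty":0,"tz":0,"claw":1}]'
```

```text
time: 34.48
eef_pos: [0.4939, -0.0063, 0.0392]
tcp_rot: [2.222, 2.22, 0.002]
ft_force: [0.1, -0.0, -0.1]
opening: 0.0462
grasp_force: 10.0
time: 34.98
eef_pos: [0.4946, -0.0061, 0.0377]
tcp_rot: [2.222, 2.22, 0.003]
ft_force: [-0.0, 0.3, 6.1]
opening: 0.0461
grasp_force: 10.0
```

Contact is felt, so I release, rise and move aside for the final check.

```bash
python3 -m jog '[{"rx":0,"ry":0,"rz":0,"tx":0,"ty":0,"tz":0,"claw":0.37},{"rx":0,"ry":0,"rz":0,"tx":0,"ty":0,"tz":0,"claw":0.37},{"rx":0,"ry":0,"rz":0,"tx":0,"ty":0,"tz":0,"claw":0.37},{"rx":0,"ry":0,"rz":0,"tx":0,"ty":0,"tz":-0.03,"claw":0.37},{"rx":0,"ry":0,"rz":0,"tx":0,"ty":0,"tz":-0.055,"claw":0.37}]' 
python3 -m jog '[{"rx":0,"ry":0,"rz":0,"tx":0,"ty":0,"tz":-0.06,"claw":0.37},{"rx":0,"ry":0,"rz":0,"tx":0.06,"ty":-0.01,"tz":-0.02,"claw":0.3},{"rx":0,"ry":0,"rz":0,"tx":0.06,"ty":-0.01,"tz":0,"claw":0.3},{"rx":0,"ry":0,"rz":0,"tx":0.06,"ty":-0.01,"tz":0,"claw":0.3},{"rx":0,"ry":0,"rz":0,"tx":0.06,"ty":-0.01,"tz":0,"claw":0.3}]' >/dev/null
python3 -m jog '[{"rx":0,"ry":0,"rz":0,"tx":0.06,"ty":-0.01,"tz":0,"claw":0.3},{"rx":0,"ry":0,"rz":0,"tx":0.06,"ty":-0.01,"tz":0,"claw":0.3},{"rx":0,"ry":0,"rz":0,"tx":0,"ty":0,"tz":0,"claw":0.3},{"rx":0,"ry":0,"rz":0,"tx":0,"ty":0,"tz":0,"claw":0.3}]'
python3 - <<'E'
from h import *
t=robot.get_image('top');s=robot.get_image('side')
cv2.imwrite('pics/topF.png',t)
o=np.hstack([cv2.resize(t[170:350,210:440],(400,313)),cv2.resize(s[140:340,190:446],(400,313))]);cv2.imwrite('pics/cF.png',o)
E
```

```text
time: 35.6
eef_pos: [0.4919, -0.0065, 0.1212]
tcp_rot: [-2.221, -2.219, 0.007]
ft_force: [1.8, 0.8, 1.0]
opening: 0.058
grasp_force: 0.0
time: 36.72
eef_pos: [0.4339, 0.3515, 0.2007]
tcp_rot: [2.222, 2.22, -0.002]
ft_force: [0.0, -0.6, 0.5]
opening: 0.0642
grasp_force: 0.0
```

View pics/cF.png

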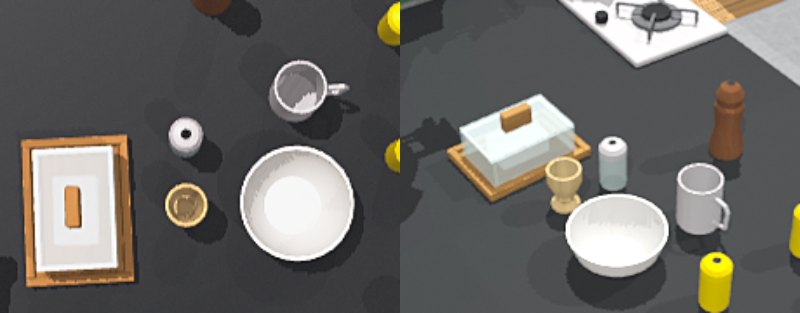

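The final views show the lid seated, and the egg cup, shaker and cup upright in place with the cup handle to the right. One numeric check, then I hand in.

Run:
```python
from h import *
k=230/400
for n,u,v,z in[('egg',186,206,.064),('cup',299,87,.075),('shaker',186,134,.073),('lid',76,209,.056),('dish',78,211,.014),('bowl',297.5,203.5,.052)]: print(n,onz('top',210+u*k,170+v*k,z)[:2].round(4))
```

```text
egg [ 0.4934 -0.0078]
cup [ 0.6281 -0.1327]
shaker [ 0.5732 -0.0066]
lid [0.4886 0.1153]
dish [0.4885 0.1167]
bowl [ 0.4987 -0.1339]
```

```bash
python3 -c "
from cell import robot; print(robot.sign_off())"
```

```text
the job is handed in; nothing more can be done
None
```

Breakfast is laid and the job is handed in after about 37 s of robot time. The final top and side views put every piece within the limits, but the hand-in returned no verdict.

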